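# Stack reagent cartons in the sloping rack

### The job

Stack the two reagent cartons in the middle of the sloping rack, each square and pushed right back against the black backstop with its long side running down the slope: the heavy blue one flat on the deck, the white one squarely on top of it, its yellow label up and its green end facing out, away from the backstop. The white one stands in its bin on its green end, so on the way lay it flat on the bench, yellow label up, let go and take it again by its sides. Leave the tube carousel, the bottle and the jar where they are.

Things in the scene. Friction and masses are not known exactly. Their poses are not given: they have to be found in the camera images.
- deck: Sloping aluminium deck of the rack, fixed, 130 mm wide (x), 140 mm long (y), no side walls. Origin: on its top surface at the middle of the backstop's foot, 30 mm above the bench. z is square to the deck, 18 degrees from vertical; x runs along the backstop; y points down the slope into the backstop, so the deck covers y = -140 mm to 0 and the backstop's face is y = 0.
- backstop (a point): Middle of the top edge of the black backstop's face, 92 mm along z from the deck's origin. The backstop is a plate along the deck's lower edge, square to the deck, 130 mm wide, 92 mm high, 6 mm thick. The deck is not slippery: cartons may not slide down to it by themselves.
- blue_c (a point): Centre of the blue carton, loose, rigid, 115 mm long (x) by 58 mm wide (y) by 50 mm high (z), about 0.4 kg, lying flat on the bench, z up. Blue all round with a white strip on top and white end labels; either end may go to the backstop.
- green_c (a point): Centre of the white carton with the green end, loose, rigid, about 0.22 kg, 100 mm long (its z), 54 mm wide (its y), 46 mm thick (its x). Its z points from the green end to the plain end, its x points out of the face with the yellow label. At the start it stands upright in the bin on its green end, z up, label facing roughly +x.
- green_label (a point): Middle of the white carton's face with the yellow label, 23 mm along x from the carton's centre.
- green_end (a point): Middle of the white carton's green end (the last 18 mm are green), 50 mm from the carton's centre along its -z.
- green: The white carton's body, axes as green_c, origin at the middle of its green end.
- blue: The blue carton's body, axes as blue_c, origin at the middle of its underside.
- caddy: Grey open bin fixed to the bench in which the white carton stands: 80 mm (x) by 90 mm (y), walls 4 mm thick and 40 mm high, floor 4 mm. Origin at the centre of its underside. The carton stands about 64 mm out of it.
- carousel: Bystander: black tube carousel with clear tubes, 196 mm across, 122 mm high at its knob; origin under its centre, on the bench.
- bottle: Bystander: white bottle, 68 mm across, 170 mm high; origin under its centre.
- jar: Bystander: small amber jar, 56 mm across, 62 mm high; origin under its centre.
Things that resemble listed ones, but are neither listed nor needed, are in the scene too. Of the things that look like the part that bears deck, take the one that is farthest to the robot's right at the start. There is more than one size of the blue; the job needs the smaller.

How it is judged:
By the outcome, as a careful person would: the job done as asked, in the order asked, and still so for the second after the job is handed in, with the robot touching nothing.
It also fails if it takes over 61 s, if anything falls off the work surface, if the arm or the gripper's body presses on something with over 40 N, if the wrist force passes 120 N, or if a joint passes its speed limit or range.

### The arm

A 6-joint arm with a two-finger parallel gripper is mounted at the origin on the work surface. World frame = base frame: x ahead of the robot, y to its left, z up, the work surface at z = 0. Lengths are in m, angles in degrees, forces in N, time in s.
With the tool pointing down it reaches from about 0.15 to 0.775 m from the base axis. Payload 6.1 kg.
Tool frame: the origin (TCP) lies on the centre line of the jaws, within the pads' length; the fingertips stand 8 mm ahead of it and the grasp point (between the pads) lies 11 mm behind it; z points along the fingers, y is the direction in which the jaws open and shut (so a half turn about z gives the same grasp; the last joint's range is limited). The gripper opens to 85 mm and grips with 20 to 120 N. Pads are 22 mm wide; open, the fingers measure 114 mm over their backs; the gripper's body (76 mm by 85 mm) begins 54 mm behind the grasp point. The pads swing forward as they close: fully open they stand 13 mm farther back than shut.
Start: joints at [74.255, 7.208, -2.269, 80.523, 0, 90], TCP at [0.142, 0.505, 0.214] pointing down, gripper open.
Joint ranges: [-155.77, 155.77], [-54.66, 111.73], [-72.52, 77.12], [-102.08, 115.82], [-83.92, 84.16], [-180, 180]. Speed limits (degrees/s): [136.94, 136.94, 172.46, 180, 180, 180].

### API

Orientations are given as a 3x3 rotation matrix whose columns are the frame's x, y, z axes.
In Python, from station import ctrl, get_image, camera_params, workorder, spotter gives the robot as it stands. The module is installed in compiled form; this text tells all that it offers.
- The arm moves only by the tool servo_tool, never from a script. Its argument "series" is a list of rows, each an object of numbers: "x", "y", "z": the shift along the tool's x, y, z normalised to -1 to 1, where 1 is 1000 mm; "spin": the turn about the tool's z normalised to -1 to 1, where 1 is 90 degrees. A call has 1 to 12 rows; each row shifts and turns the commanded pose from where the row before left it, along the tool's axes as they then stand; what a row does not reach is not made up. A row lasts 1/8 s, in which the tool goes at most 62.5 mm and 10.7 degrees, less where a joint would pass 70% of its speed; a pose out of reach is approached as far as the arm can. A call with a number of a shift or a turn outside -1 to 1 is refused whole. A call with a gripper value outside its range is refused whole. "grip" is the closure, from 0 (fully open) to 1 (shut), set as the call begins (left out, the last holds). The fingers move at their own pace and stop on an object; "squeeze" is the grip in N (left out, the last holds). Time passes only in rows, so rows that do not move let the fingers close. It gives the time, the measured TCP pose, the force and the opening at its end, in the units of the state.
- ctrl.state(): the state, without advancing time (a new reading comes with each control period).
- get_image(name): name is "scene" or "side" or "wrist"; returns (picture, depth): 420x560x3 uint8, red, green, blue; 420x560 float32, m along the optical axis (not along the pixel's ray), 0 where there is no reading.
- camera_params(name): a dict with "intrinsics" (3x3 intrinsics, pixels), "distortion" ([k1, k2, p1, p2, k3] as OpenCV has them; the pictures are not rectified), "R" (3x3) and "t" (3): a world point X has camera coordinates R X + t. Camera axes: x right, y down, z forward; pixel columns grow to the right and rows downward; lengths in m; the calibration is good to about 2 mm. A picture is of the moment at which its call begins: read the wrist's pose just before it. camera_params takes no time and is no camera call; for the wrist camera it gives the pose at the moment of the call.
- workorder.sign_off(): hands the job in, once; it reports no verdict.
Trained networks look in the newest picture that a camera, given by its name, has taken for a name from the list of things; names that differ only in an ending like _2 or _b are one class to them, and where a whole thing is asked for, a point or a joint stands for the part that bears it (a point fixed in the world has none). Each returns a list of dicts, best first, with "conf" (0 to 1); they miss things now and then, are a little off and sometimes report something else, mostly with a low value. They report only what shows in the picture. A call takes as long as a camera call. They do not tell look-alikes from the thing itself.
- spotter.boxes_of(camera, query): "location" ([column, row] in pixels, amid what is visible of it).
- spotter.trace(camera, query): "mask" (420x560 bool, what is visible of it) and "location" ([column, row] in pixels, amid what is visible of it).
- spotter.tip_of(camera, query): "location" ([column, row] in pixels: a listed point, or the origin of a listed thing).
The state is a dict: "time": time; "q": joint angles; "dq": joint speeds; "joint_torque": joint torques, N m; "tcp_pos": TCP position; "tcp_rot": TCP orientation; "contact_force": force on the tool from outside, world axes, zero at the start; "ft_torque": the same for the moment, N m; "finger_gap": opening from 0.0 (shut) to 1.0 (fully open).
Only numpy, scipy, OpenCV 4.12 (cv2) and the standard library are available. Lean on these libraries where they do the work, as an engineer would, in place of code of your own. Each camera call takes 0.05 s, during which the arm holds its last target.

## Working session

There is one attempt and no reset: what is moved stays moved. The work goes in short steps, Python scripts to look and compute and a tool call to move; the robot and the scene stay as the last step left them, time stands still between calls to the robot, and variables do not carry over. Pictures are saved under pics/ and viewed, and the job is handed in when it is done.

Besides the shell and the picture viewer there is one more tool, called as name([rows], argument=value, ...), one row to a line, values as JSON. servo_tool: Moves the arm, as the interface text tells. Its arguments: {"type":"object","properties":{"series":{"type":"array","items":{"type":"object","properties":{"x":{"type":"number","minimum":-1,"maximum":1},"y":{"type":"number","minimum":-1,"maximum":1},"z":{"type":"number","minimum":-1,"maximum":1},"spin":{"type":"number","minimum":-1,"maximum":1}}}},"grip":{"type":"number"},"squeeze":{"type":"number"}},"required":["series"]}

I'll start by looking at the scene.

```bash
mkdir -p pics; ls
cat > h.py <<'E'
import numpy as np, cv2
from station import ctrl, get_image, camera_params, workorder, spotter
def save(n,im):
    cv2.imwrite('pics/'+n+'.png',cv2.cvtColor(im,cv2.COLOR_RGB2BGR))
def cloud(p,depth):
    K=np.array(p['intrinsics']);D=np.array(p['distortion']);h,w=depth.shape
    u,v=np.meshgrid(np.arange(w),np.arange(h))
    q=cv2.undistortPoints(np.stack([u.ravel(),v.ravel()],1).astype(np.float64).reshape(-1,1,2),K,D).reshape(-1,2)
    d=depth.ravel()
    C=np.stack([q[:,0]*d,q[:,1]*d,d],1)
    R=np.array(p['R']);t=np.array(p['t']).ravel()
    return ((C-t)@R).reshape(h,w,3)
def proj(p,X):
    R=np.array(p['R']);t=np.array(p['t']).ravel()
    return cv2.projectPoints(np.atleast_2d(X).astype(float),cv2.Rodrigues(R)[0],t,np.array(p['intrinsics']),np.array(p['distortion']))[0].reshape(-1,2)
E
python3 - <<'E'
from h import *
np.set_printoptions(precision=4,suppress=True)
s=ctrl.state();print(s)
for c in ['scene','side','wrist']:
    p=camera_params(c); im,d=get_image(c); save(c+'0',im); np.savez('d_'+c+'0.npz',im=im,d=d,X=cloud(p,d))
    R=np.array(p['R']);print(c,-R.T@np.array(p['t']).ravel(),R[2])
    for q in ['deck','blue','green','caddy','carousel','bottle','jar']:
        if c!='wrist': print(q,[(np.round(r['location']),round(r['conf'],2)) for r in spotter.boxes_of(c,q)])
print(ctrl.state()['time'])
E
```

```text
pics
{'time': 0.0, 'q': array([74.2539,  7.2414, -2.3268, 80.5234,  0.0008, 89.9986]), 'dq': array([-0.0248, -0.0164, -0.0057,  0.0075,  0.0264, -0.0653]), 'joint_torque': array([  0.0005, -43.5918,  35.2921,   0.0175,   0.0003,  -0.    ]), 'tcp_pos': array([0.1423, 0.5049, 0.2132]), 'tcp_rot': array([[-0.9625,  0.2713, -0.0004],
       [ 0.2714,  0.9625, -0.0015],
       [ 0.    , -0.0016, -1.    ]]), 'contact_force': array([-0.0856,  0.2929, -0.5796]), 'ft_torque': array([ 0.0025,  0.0112, -0.047 ]), 'finger_gap': 1.0025407521696041}
scene [1.1984 0.9977 1.0131] [-0.4391 -0.6569 -0.6129]
deck [(array([193., 208.]), 0.65), (array([289., 164.]), 0.58), (array([230., 174.]), 0.57)]
blue [(array([269., 216.]), 0.95), (array([318., 228.]), 0.77)]
green [(array([300., 254.]), 0.79)]
caddy [(array([300., 265.]), 0.86), (array([272., 213.]), 0.35)]
carousel []
bottle [(array([218., 143.]), 0.94)]
jar [(array([224., 237.]), 0.62), (array([271., 214.]), 0.52), (array([230., 176.]), 0.26)]
side [ 0.1298 -1.3529  1.022 ] [ 0.2472  0.8053 -0.5389]
deck [(array([372., 228.]), 0.96), (array([218., 267.]), 0.84), (array([314., 266.]), 0.59)]
blue [(array([233., 204.]), 0.64), (array([282., 230.]), 0.6)]
green [(array([271., 181.]), 0.77), (array([313., 266.]), 0.29)]
caddy [(array([268., 189.]), 0.93)]
carousel [(array([212., 152.]), 0.87)]
bottle [(array([322., 340.]), 0.89)]
jar [(array([339., 213.]), 0.53)]
wrist [0.0647 0.5271 0.3729] [ 0.3038 -0.0858 -0.9489]
0.85
```

View pics/scene0.png

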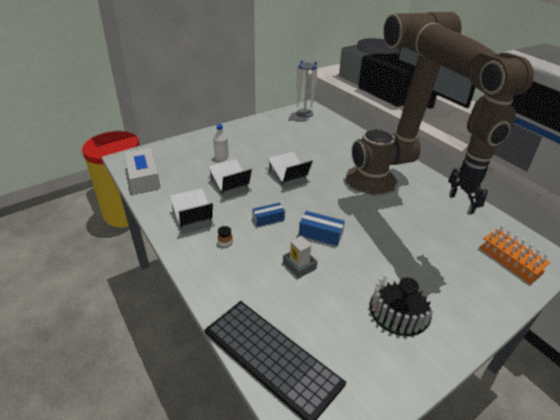

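View pics/side0.png

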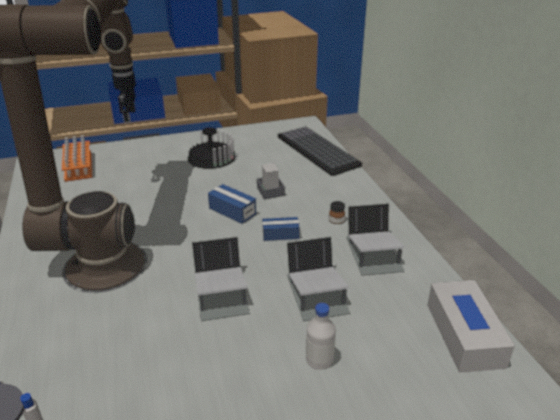

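View pics/wrist0.png

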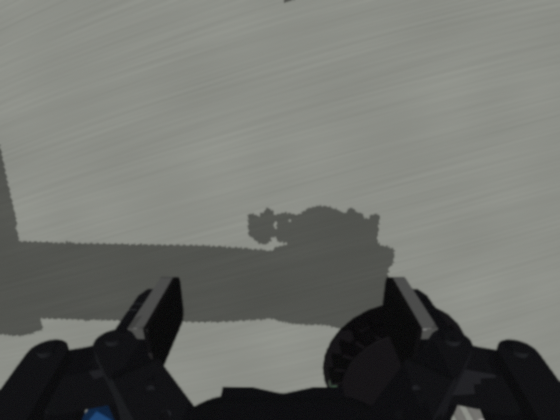

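The scene view shows three racks at about (289,166), (230,176) and (193,208), a smaller and a larger blue carton at (269,214) and (320,228), and the white carton in its bin at (300,258). Next I'll measure each of them from depth.

Run:
```python
from h import *
np.set_printoptions(precision=4,suppress=True)
for c in ['scene','side']:
    z=np.load(f'd_{c}0.npz');X=z['X'];im=z['im']
    pts={'scene':{'rA':(289,160),'rB':(226,170),'rC':(188,202),'bS':(269,214),'bL':(320,225),'wh':(303,245),'jar':(224,231),'bot':(219,140),'car':(408,285)},
     'side':{'rA':(222,282),'rB':(318,282),'rC':(375,242),'bS':(281,225),'bL':(232,200),'wh':(270,170),'jar':(338,206),'bot':(321,320),'car':(210,130)}}[c]
    for k,(u,v) in pts.items(): print(c,k,X[v,u])
    s=im
    crop=s[130:290,160:370] if c=='scene' else s[140:330,180:420]
    save('crop_'+c,cv2.resize(crop,None,fx=3,fy=3,interpolation=cv2.INTER_CUBIC))
```

```text
scene rA [ 0.2788 -0.2493  0.0602]
scene rB [ 0.5548 -0.3321  0.0565]
scene rC [ 0.7874 -0.2097  0.0564]
scene bS [0.555  0.0132 0.0489]
scene bL [0.4437 0.1805 0.0646]
scene wh [0.5834 0.2618 0.1025]
scene jar [0.7511 0.0236 0.0642]
scene bot [ 0.4986 -0.5013  0.1088]
scene car [0.4396 0.5814 0.1237]
side rA [ 0.3052 -0.2464  0.0568]
side rB [ 0.5543 -0.3183  0.0523]
side rC [ 0.7778 -0.2036  0.0556]
side bS [ 0.5394 -0.0275  0.0488]
side bL [0.4205 0.1375 0.0641]
side wh [0.5786 0.2288 0.1029]
side jar [0.7445 0.0051 0.0602]
side bot [ 0.4765 -0.5364  0.1413]
side car [0.4355 0.5788 0.1192]
```

View pics/crop_scene.png

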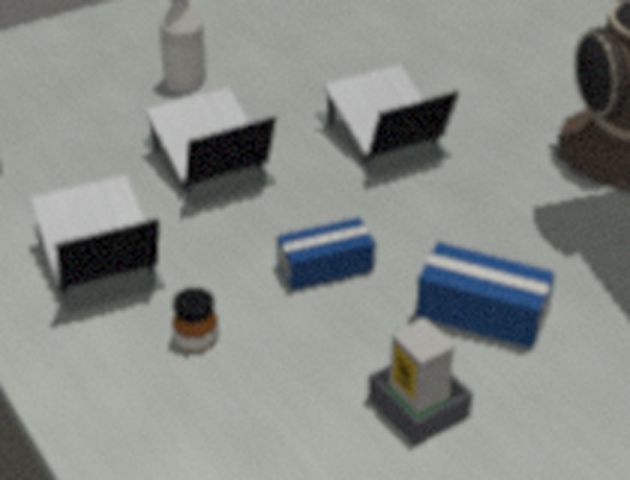

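View pics/crop_side.png

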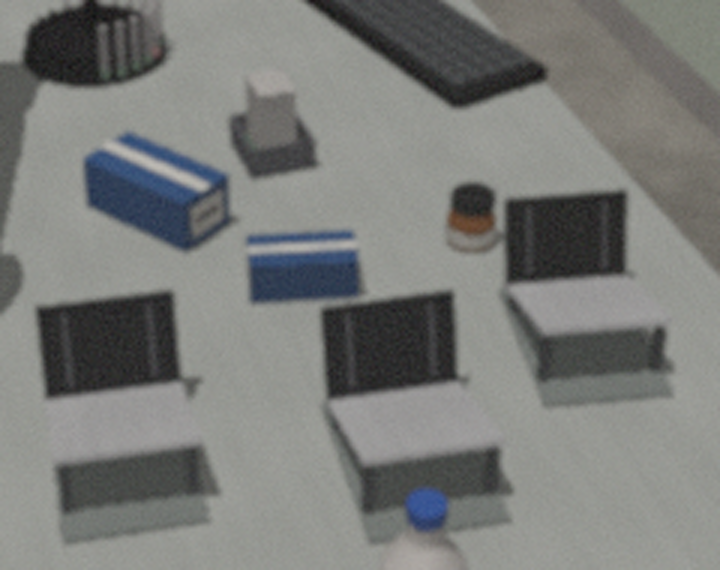

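Three things could be the rack: A at scene (289,166), y ≈ -0.25; B at (230,176), y ≈ -0.33; and C at (193,208), y ≈ -0.21. B is farthest to the right because its y is lowest. Of the two blue cartons, (269,214) is 49 mm high and (320,228) is 64 mm high, so the smaller one is (269,214). Next I'll fit their poses.

Run:
```python
from h import *
np.set_printoptions(precision=4,suppress=True)
P={}
for c in ['scene','side']:
    z=np.load(f'd_{c}0.npz');X=z['X'].reshape(-1,3);im=z['im'].reshape(-1,3).astype(int)
    P[c]=(X,im)
    m=(abs(X[:,0]-.547)<.12)&(abs(X[:,1]+.005)<.075)&(X[:,2]>.015)&(X[:,2]<.07)
    def rect(A):
        r=cv2.minAreaRect((A[:,:2]*1000).astype(np.float32));return r
    A=X[m];T=A[A[:,2]>.043];print(c,'blueS n',len(A),len(T),rect(T),'all',rect(A),'top',np.median(T[:,2]))
    m=(abs(X[:,0]-.59)<.06)&(abs(X[:,1]-.245)<.06)&(X[:,2]>.02)&(X[:,2]<.12)
    A=X[m];T=A[A[:,2]>.095];print(c,'white',len(T),rect(T),np.median(T[:,2]))
    T=A[(A[:,2]<.06)];print('  bin/all',rect(T))
    m=(abs(X[:,0]-.555)<.11)&(X[:,1]>-.46)&(X[:,1]<-.2)&(X[:,2]>.012)
    A=X[m];I=im[m];br=I.sum(1)
    print(c,'rack',len(A))
    D=A[br>300];B=A[br<150]
    for n,Q in (('deck',D),('back',B)):
        for _ in range(4):
            cen=Q.mean(0);u,s,v=np.linalg.svd(Q-cen,full_matrices=False);e=(Q-cen)@v[2];k=abs(e)<max(2*np.std(e),.002) ;Q=Q[k]
        nn=v[2]*np.sign(v[2][2]) if n=='deck' else v[2]*np.sign(v[2][1])
        print(n,len(Q),cen,'n',nn,'std',np.std(e)); print('   x,y,z range',Q.min(0),Q.max(0))
```

```text
scene blueS n 499 317 ((542.2824096679688, -11.608558654785156), (68.0965576171875, 117.65484619140625), 78.76873016357422) all ((542.3443603515625, -11.397777557373047), (68.50697326660156, 117.72012329101562), 78.79995727539062) top 0.04889084572384042
scene white 191 ((586.5411376953125, 252.6662139892578), (49.996726989746094, 57.41521072387695), 3.695844888687134) 0.10264124761824499
  bin/all ((587.35693359375, 254.3916473388672), (84.80510711669922, 92.79228210449219), 2.7979772090911865)
scene rack 908
deck 413 [ 0.5645 -0.33    0.0587] n [0.0257 0.2959 0.9549] std 0.002544218207220218
   x,y,z range [ 0.4885 -0.3814  0.0315] [ 0.6285 -0.249   0.0749]
back 338 [ 0.5686 -0.2201  0.0696] n [ 0.0843  0.9437 -0.32  ] std 0.0017794282324716311
   x,y,z range [ 0.5062 -0.246   0.0125] [ 0.6275 -0.2005  0.1152]
side blueS n 686 413 ((541.9105834960938, -15.89358901977539), (68.77348327636719, 115.25159454345703), 77.7222671508789) all ((541.6024780273438, -15.687591552734375), (72.6256103515625, 115.93518829345703), 79.43014526367188) top 0.04792325790450189
side white 121 ((584.90283203125, 248.26954650878906), (65.54045867919922, 46.580909729003906), 88.97000885009766) 0.10083123994970491
  bin/all ((586.3546142578125, 252.13674926757812), (84.17180633544922, 106.39578247070312), 1.6375610828399658)
side rack 2617
deck 1018 [ 0.5567 -0.3099  0.0511] n [0.0252 0.3077 0.9511] std 0.0012742330176798995
   x,y,z range [ 0.4874 -0.3798  0.0246] [ 0.627  -0.2316  0.0748]
back 818 [ 0.5629 -0.2246  0.0747] n [ 0.0796  0.9492 -0.3044] std 0.0024864226779318056
   x,y,z range [ 0.5009 -0.2436  0.0313] [ 0.6247 -0.2054  0.1155]
```

servo_tool([
  {"x": -0.0438, "y": -0.0325},
  {"x": -0.0438, "y": -0.0325},
  {"x": -0.0438, "y": -0.0325},
  {"x": -0.0438, "y": -0.0325},
  {"x": -0.0438, "y": -0.0325},
  {"x": -0.0438, "y": -0.0325},
  {"x": -0.0438, "y": -0.0325},
  {"x": -0.0438, "y": -0.0325},
  {"x": -0.0438, "y": -0.0325},
  {"x": -0.0438, "y": -0.0325},
  {"x": -0.0438, "y": -0.0325},
  {"x": -0.0438, "y": -0.0325, "spin": -0.05},
], grip=0, squeeze=30)

```text
invalid input at $.series[0]: expected keys x, y, z, spin
```

servo_tool([
  {"x": -0.0438, "y": -0.0325, "z": 0, "spin": 0},
  {"x": -0.0438, "y": -0.0325, "z": 0, "spin": 0},
  {"x": -0.0438, "y": -0.0325, "z": 0, "spin": 0},
  {"x": -0.0438, "y": -0.0325, "z": 0, "spin": 0},
  {"x": -0.0438, "y": -0.0325, "z": 0, "spin": 0},
  {"x": -0.0438, "y": -0.0325, "z": 0, "spin": 0},
  {"x": -0.0438, "y": -0.0325, "z": 0, "spin": 0},
  {"x": -0.0438, "y": -0.0325, "z": 0, "spin": 0},
  {"x": -0.0438, "y": -0.0325, "z": 0, "spin": 0},
  {"x": -0.0438, "y": -0.0325, "z": 0, "spin": 0},
  {"x": -0.0438, "y": -0.0325, "z": 0, "spin": 0},
  {"x": -0.0438, "y": -0.0325, "z": 0, "spin": -0.05},
], grip=0, squeeze=30)

```text
time: 2.35
tcp_pos: [0.5435, -0.0144, 0.2141]
tcp_rot: [[-0.981, 0.193, 0.001], [0.193, 0.981, 0.0], [-0.0, 0.0, -1.0]]
contact_force: [0.6, 0.4, 0.3]
finger_gap: 0.997
```

```bash
cat >> h.py <<'E'
def shot(n,c='wrist'):
    p=camera_params(c); im,d=get_image(c); save(n,im); X=cloud(p,d); np.savez('d_'+n+'.npz',im=im,d=d,X=X)
    return p,im,d,X
def rect(A): return cv2.minAreaRect((A[:,:2]*1000).astype(np.float32))
E
python3 - <<'E'
from h import *
np.set_printoptions(precision=4,suppress=True)
p,im,d,X=shot('w1')
A=X.reshape(-1,3);I=im.reshape(-1,3).astype(int)
m=(A[:,2]>.043)&(A[:,2]<.055)&(abs(A[:,0]-.543)<.1)&(abs(A[:,1]+.014)<.06)
print(m.sum(),rect(A[m]),np.median(A[m][:,2]))
m2=(A[:,2]>.015)&(A[:,2]<.055)&(abs(A[:,0]-.543)<.1)&(abs(A[:,1]+.014)<.06)
print(rect(A[m2])); print(ctrl.state()['q'])
E
```

```text
7392 ((542.6038208007812, -11.065658569335938), (58.09084701538086, 115.8289794921875), 77.4990234375) 0.04909102697790591
((542.3822021484375, -11.016517639160156), (58.09084701538086, 116.28299713134766), 77.4990234375)
[-1.871   9.5346  0.3241 80.6941 -0.1796  9.301 ]
```

View pics/w1.png

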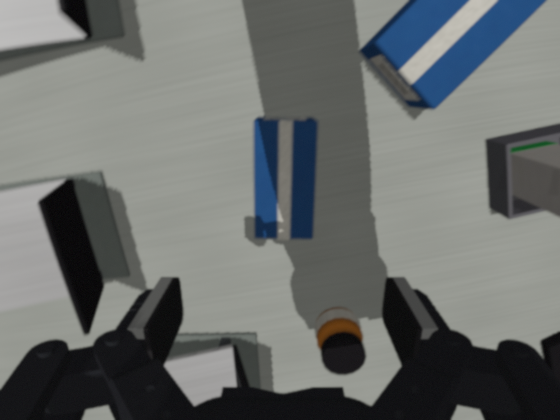

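The wrist view shows the small blue carton at (285,180), centred at (0.5426, -0.0110) with its long axis at yaw -12.5°. I'll go down and grip it.

servo_tool([
  {"x": 0.0015, "y": 0.0032, "z": 0.04, "spin": 0.015},
  {"x": 0, "y": 0, "z": 0.05, "spin": 0},
  {"x": 0, "y": 0, "z": 0.05, "spin": 0},
  {"x": 0, "y": 0, "z": 0.035, "spin": 0},
  {"x": 0, "y": 0, "z": 0.019, "spin": 0},
  {"x": 0, "y": 0, "z": 0, "spin": 0},
])

```text
time: 3.15
tcp_pos: [0.5403, -0.0092, 0.0185]
tcp_rot: [[-0.976, 0.218, -0.003], [0.218, 0.976, 0.0], [0.003, -0.001, -1.0]]
contact_force: [-0.6, 0.1, 0.3]
finger_gap: 0.999
```

servo_tool([
  {"x": 0, "y": 0, "z": 0, "spin": 0},
  {"x": 0, "y": 0, "z": 0, "spin": 0},
  {"x": 0, "y": 0, "z": 0, "spin": 0},
  {"x": 0, "y": 0, "z": 0, "spin": 0},
  {"x": 0, "y": 0, "z": 0, "spin": 0},
  {"x": 0, "y": 0, "z": 0, "spin": 0},
], grip=1, squeeze=30)

```text
time: 3.9
tcp_pos: [0.5427, -0.0096, 0.0216]
tcp_rot: [[-0.976, 0.218, 0.003], [0.218, 0.976, -0.001], [-0.003, -0.0, -1.0]]
contact_force: [-0.3, -1.7, 6.2]
finger_gap: 0.666
```

servo_tool([
  {"x": 0, "y": 0, "z": -0.02, "spin": 0},
  {"x": 0, "y": 0, "z": -0.05, "spin": 0},
  {"x": 0, "y": 0, "z": -0.055, "spin": 0},
  {"x": -0.01, "y": -0.04, "z": -0.04, "spin": 0},
  {"x": -0.01, "y": -0.045, "z": -0.035, "spin": 0},
  {"x": -0.01, "y": -0.045, "z": -0.03, "spin": 0},
  {"x": 0, "y": 0, "z": 0, "spin": 0},
  {"x": 0, "y": 0, "z": 0, "spin": 0},
])

```text
time: 4.9
tcp_pos: [0.5423, -0.1424, 0.2492]
tcp_rot: [[-0.976, 0.219, -0.001], [0.219, 0.976, 0.001], [0.001, 0.001, -1.0]]
contact_force: [-0.5, 0.0, -3.6]
finger_gap: 0.67
```

Run:
```python
from h import *
np.set_printoptions(precision=4,suppress=True)
s=ctrl.state();print(s['tcp_pos'],s['contact_force'],s['finger_gap'])
p,im,d,X=shot('w2')
A=X.reshape(-1,3);I=im.reshape(-1,3).astype(int)
m=(abs(A[:,0]-.56)<.11)&(A[:,1]>-.46)&(A[:,1]<-.18)&(A[:,2]>.012)&(A[:,2]<.14)
A=A[m];br=I[m].sum(1)
D=A[br>330];B=A[br<120]
def fit(Q,sg):
    for _ in range(5):
        cen=Q.mean(0);u,ss,v=np.linalg.svd(Q-cen,full_matrices=False);e=(Q-cen)@v[2];Q=Q[abs(e)<max(2*np.std(e),.0015)]
    n=v[2]*np.sign(v[2]@sg); return cen,n,Q,np.std(e)
cd,nd,QD,e1=fit(D,np.array([0,0,1.]));cb,nb,QB,e2=fit(B,np.array([0,1.,0]))
print('deck',len(QD),cd,nd,e1);print('back',len(QB),cb,nb,e2, QB.min(0),QB.max(0))
print('deckrange',QD.min(0),QD.max(0),rect(QD))
print('tilt',np.degrees(np.arccos(nd[2])),'yaw back',np.degrees(np.arctan2(nb[1],nb[0])),'yaw deck',np.degrees(np.arctan2(nd[1],nd[0])))
```

```text
[ 0.5423 -0.1424  0.2492] [-0.4627  0.0114 -3.5727] 0.6700229895831975
deck 14162 [ 0.554  -0.3065  0.0511] [0.026  0.3079 0.9511] 0.0006852827546705474
back 271 [ 0.5201 -0.2105  0.1032] [ 0.1027  0.9415 -0.321 ] 0.0008212760175551063 [ 0.4994 -0.2239  0.0547] [ 0.5671 -0.2029  0.1174]
deckrange [ 0.4872 -0.3763  0.0279] [ 0.6274 -0.2329  0.073 ] ((557.544921875, -305.2880554199219), (134.504638671875, 131.0967254638672), 85.31507110595703)
tilt 17.99808197933274 yaw back 83.77423577492318 yaw deck 85.16553060161041
```

View pics/w2.png

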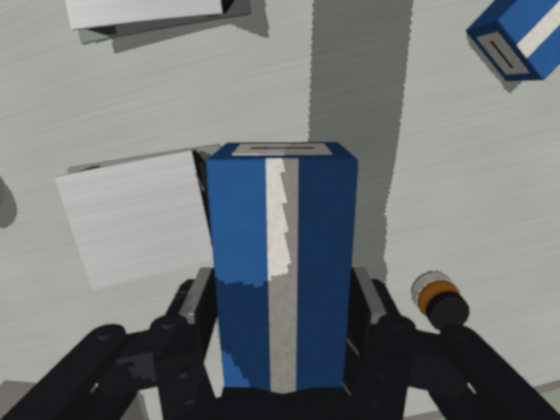

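The carton is held, and the deck plane fits the 18° tilt with yaw 85.2° and origin about (0.563, -0.239, 0.030). The view shows the deck at (140,215). I'll carry the carton over it and turn it.

servo_tool([
  {"x": -0.016, "y": -0.047, "z": 0, "spin": 0},
  {"x": -0.016, "y": -0.047, "z": 0, "spin": 0},
  {"x": -0.0164, "y": -0.0473, "z": 0, "spin": -0.09},
  {"x": 0, "y": 0, "z": 0.009, "spin": -0.111},
  {"x": 0, "y": 0, "z": 0.009, "spin": -0.111},
  {"x": 0, "y": 0, "z": 0.009, "spin": -0.111},
  {"x": 0, "y": 0, "z": 0.009, "spin": -0.111},
  {"x": 0, "y": 0, "z": 0.009, "spin": -0.111},
  {"x": 0, "y": 0, "z": 0.009, "spin": -0.111},
  {"x": 0, "y": 0, "z": 0.009, "spin": -0.111},
  {"x": 0, "y": 0, "z": 0.009, "spin": -0.111},
  {"x": 0, "y": 0, "z": 0.009, "spin": -0.109},
])

```text
time: 6.45
tcp_pos: [0.5589, -0.2892, 0.1673]
tcp_rot: [[-0.075, -0.997, -0.002], [-0.997, 0.075, 0.001], [-0.001, 0.002, -1.0]]
contact_force: [-0.2, -0.1, -3.2]
finger_gap: 0.666
```

Run:
```python
from h import *
np.set_printoptions(precision=4,suppress=True)
s=ctrl.state();print(s['tcp_pos'],s['tcp_rot'],s['contact_force'],s['finger_gap'],s['q'])
p,im,d,X=shot('w3')
A=X.reshape(-1,3)
zc=s['tcp_pos'][2]+.011+.0174
m=(abs(A[:,2]-zc)<.008)&(abs(A[:,0]-.56)<.05)&(abs(A[:,1]+.29)<.08)
m&=(im.reshape(-1,3)[:,2].astype(int)-im.reshape(-1,3)[:,0]>-10)
print(m.sum(),rect(A[m]),A[m].mean(0))
```

```text
[ 0.5589 -0.2892  0.1673] [[-0.0753 -0.9972 -0.0021]
 [-0.9972  0.0753  0.0015]
 [-0.0013  0.0022 -1.    ]] [-0.1899 -0.1481 -3.235 ] 0.6657869024812986 [ -27.3678   18.9418    6.6963   77.8989    0.0198 -113.0518]
28540 ((559.5687255859375, -289.9988098144531), (114.64411926269531, 84.14505004882812), 85.68949127197266) [ 0.5587 -0.2977  0.1946]
```

View pics/w3.png

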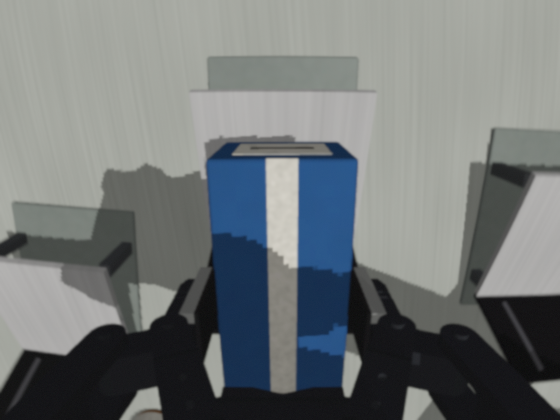

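The view shows the carton centred over the deck, with deck edges at columns 190 and 376 and the carton's midline at 284. I'll lower it in small steps with a light grip so that it swivels flat.

servo_tool([
  {"x": 0, "y": 0, "z": 0.03, "spin": 0},
  {"x": 0, "y": 0, "z": 0.03, "spin": 0},
  {"x": 0, "y": 0, "z": 0.012, "spin": 0},
  {"x": 0, "y": 0, "z": 0.005, "spin": 0},
  {"x": 0, "y": 0, "z": 0.004, "spin": 0},
  {"x": 0, "y": 0, "z": 0.003, "spin": 0},
  {"x": 0, "y": 0, "z": 0, "spin": 0},
], squeeze=20)

```text
time: 7.38
tcp_pos: [0.5597, -0.2907, 0.0864]
tcp_rot: [[-0.083, -0.997, 0.002], [-0.997, 0.083, 0.0], [-0.0, -0.002, -1.0]]
contact_force: [-0.9, 4.6, 2.8]
finger_gap: 0.663
```

servo_tool([
  {"x": 0, "y": 0, "z": 0.003, "spin": 0},
  {"x": 0, "y": 0, "z": 0.003, "spin": 0},
  {"x": 0, "y": 0, "z": 0.003, "spin": 0},
  {"x": 0, "y": 0, "z": 0.002, "spin": 0},
  {"x": 0, "y": 0, "z": 0, "spin": 0},
])

```text
time: 8.0
tcp_pos: [0.5603, -0.2879, 0.0766]
tcp_rot: [[-0.081, -0.997, 0.004], [-0.997, 0.081, 0.005], [-0.005, -0.004, -1.0]]
contact_force: [-1.2, 15.8, 11.1]
finger_gap: 0.667
```

Run:
```python
from h import *
np.set_printoptions(precision=4,suppress=True)
s=ctrl.state();print(s['tcp_pos'],s['contact_force'],s['finger_gap'])
p,im,d,X=shot('w4');p,im,d,X=shot('s4','side')
save('s4c',cv2.resize(im[200:330,240:400],None,fx=4,fy=4))
```

```text
[ 0.5603 -0.2879  0.0766] [-1.1566 15.7945 11.09  ] 0.6671027079398902
```

View pics/w4.png

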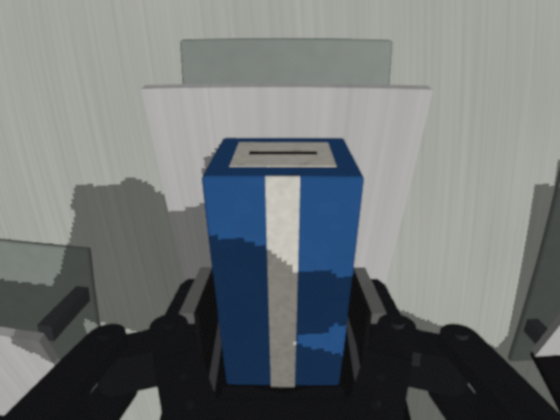

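View pics/s4c.png

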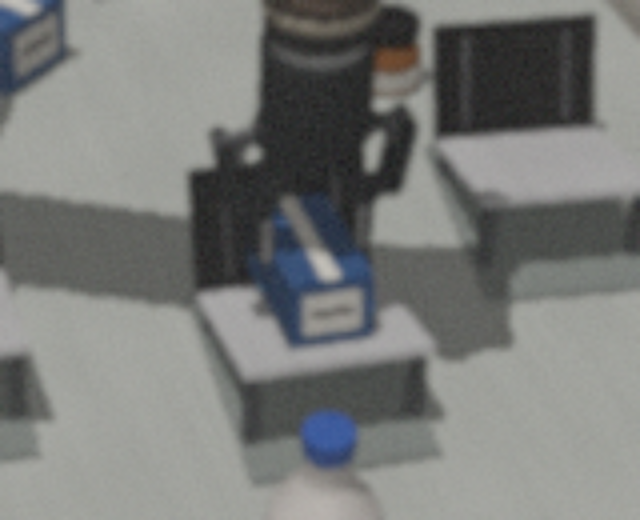

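It's swivelling: the carton's near end is now visible at (283,155). The corner is gripping the deck, so I'll follow the arc and ease +y while lowering.

servo_tool([
  {"x": -0.003, "y": 0, "z": 0.002, "spin": 0},
  {"x": -0.002, "y": 0, "z": 0.003, "spin": 0},
  {"x": -0.002, "y": 0, "z": 0.003, "spin": 0},
  {"x": 0, "y": 0, "z": 0.002, "spin": 0},
  {"x": 0, "y": 0, "z": 0, "spin": 0},
])

```text
time: 8.72
tcp_pos: [0.5605, -0.2827, 0.0666]
tcp_rot: [[-0.082, -0.997, 0.003], [-0.997, 0.082, 0.002], [-0.002, -0.003, -1.0]]
contact_force: [-1.8, 10.0, 11.0]
finger_gap: 0.665
```

Run:
```python
from h import *
np.set_printoptions(precision=4,suppress=True)
s=ctrl.state();print(s['tcp_pos'],s['contact_force'],s['finger_gap'])
p,im,d,X=shot('w5')
A=X.reshape(-1,3);I=im.reshape(-1,3).astype(int)
m=(A[:,2]>.06)&(abs(A[:,0]-.56)<.026)&(abs(A[:,1]+.30)<.075)
m&=(im.reshape(-1,3)[:,2].astype(int)-im.reshape(-1,3)[:,0]>30)
Q=A[m]
for _ in range(5):
    c=Q.mean(0);v=np.linalg.svd(Q-c,full_matrices=False)[2];e=(Q-c)@v[2];Q=Q[abs(e)<max(2*e.std(),.001)]
print(len(Q),c,v[2]*np.sign(v[2][2]),'tilt',np.degrees(np.arccos(abs(v[2][2]))),Q.min(0),Q.max(0))
O=np.array([.563,-.239,.03]);n=np.array([.026,.3079,.9511]);print('height over deck',(c-O)@n)
```

```text
[ 0.5605 -0.2827  0.0666] [-1.7657 10.0149 11.031 ] 0.6647714318155106
16932 [ 0.5601 -0.2937  0.0994] [0.0252 0.3073 0.9513] tilt 17.956806490192626 [ 0.534  -0.3367  0.0763] [ 0.586  -0.225   0.1133]
height over deck 0.04906082950182204
```

View pics/w5.png

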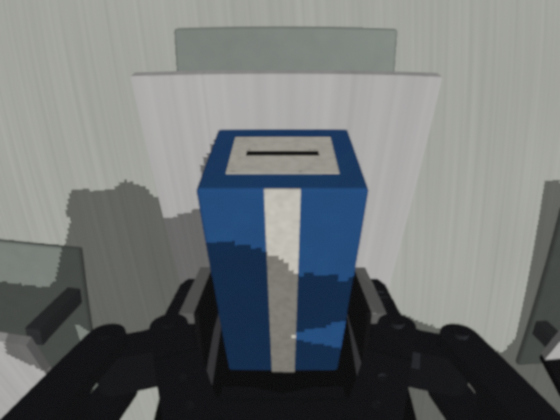

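Its tilt is 17.96° and its top is 49 mm above the deck, so it's lying flat. I'll slide it down against the backstop while still holding it.

servo_tool([
  {"x": -0.002, "y": 0, "z": 0.0003, "spin": 0},
  {"x": -0.002, "y": 0, "z": 0.0006, "spin": 0},
  {"x": -0.002, "y": 0, "z": 0.0006, "spin": 0},
  {"x": -0.001, "y": 0, "z": 0.0003, "spin": 0},
  {"x": 0, "y": 0, "z": 0, "spin": 0},
])

```text
time: 9.4
tcp_pos: [0.5613, -0.2818, 0.0662]
tcp_rot: [[-0.085, -0.996, 0.004], [-0.996, 0.085, -0.01], [0.01, -0.005, -1.0]]
contact_force: [-4.1, -8.6, 10.7]
finger_gap: 0.666
```

```bash
cat > blue.py <<'E'
from h import *
np.set_printoptions(precision=4,suppress=True)
def run(n):
    s=ctrl.state();print(s['time'],s['tcp_pos'],s['contact_force'],s['finger_gap'])
    p,im,d,X=shot(n)
    A=X.reshape(-1,3)
    m=(A[:,2]>.06)&(abs(A[:,0]-.56)<.04)&(abs(A[:,1]+.30)<.085)
    m&=(im.reshape(-1,3)[:,2].astype(int)-im.reshape(-1,3)[:,0]>30)
    Q=A[m]
    O=np.array([.563,-.239,.03]);n=np.array([.026,.3079,.9511]);x=np.array([.9965,-.0837,0]);y=np.cross(n,x)
    L=np.stack([(Q-O)@x,(Q-O)@y,(Q-O)@n],1)*1000
    T=L[abs(L[:,2]-50)<3]
    print('top in deck frame: pct0.5/99.5',np.percentile(T,.5,0),np.percentile(T,99.5,0),cv2.minAreaRect(T[:,:2].astype(np.float32)))
E
python3 -c "
from blue import *;run('w6')"
```

```text
9.4 [ 0.5613 -0.2818  0.0662] [-4.1238 -8.5684 10.7009] 0.6655405584770446
top in deck frame: pct0.5/99.5 [ -26.2278 -114.6815   47.3605] [30.3095 -1.7    50.2945] ((1.8820381164550781, -57.19733810424805), (116.44916534423828, 58.07358169555664), 89.8993911743164)
```

Run:
```python
from h import *
np.set_printoptions(precision=4,suppress=True)
O=np.array([.563,-.239,.03]);n=np.array([.026,.3079,.9511]);x=np.array([.9965,-.0837,0]);y=np.cross(n,x)
for f in ['w3','w5','w6','w2']:
    z=np.load(f'd_{f}.npz');A=z['X'].reshape(-1,3);L=np.stack([(A-O)@x,(A-O)@y,(A-O)@n],1)*1000
    m=(abs(L[:,2]+.5)<2.5)&(L[:,1]>-125 )&(L[:,1]<-70)&(abs(L[:,0])<90)
    D=L[m];print(f,m.sum(),np.percentile(D[:,0],[.2,99.8]),D[:,2].mean(), end=' ')
    m=(abs(L[:,2]+.5)<2.5)&(L[:,1]>-170 )&(L[:,1]<-40)&(abs(L[:,0])<60); print('y min',np.percentile(L[m][:,1],.2))
```

```text
w3 6295 [-64.6403  65.2006] -0.9962626409678299 y min -139.8496655671017
w5 15435 [-64.7518  65.1659] -0.910294280771455 y min -139.73147067928036
w6 16007 [-64.7344  65.0583] -0.9145101115560531 y min -139.74440322182429
w2 6140 [-64.7856  64.7207] -0.9236572064815162 y min -139.4415735319199
```

servo_tool([
  {"x": 0.002, "y": 0, "z": 0, "spin": 0},
  {"x": 0.002, "y": 0, "z": 0, "spin": 0},
  {"x": 0, "y": 0, "z": 0, "spin": 0},
])

```text
time: 9.82
tcp_pos: [0.5613, -0.2816, 0.0661]
tcp_rot: [[-0.083, -0.997, 0.005], [-0.997, 0.083, -0.002], [0.001, -0.005, -1.0]]
contact_force: [-3.6, 5.5, 14.6]
finger_gap: 0.664
```

servo_tool([
  {"x": 0, "y": 0.002, "z": -0.003, "spin": 0},
  {"x": 0, "y": 0.002, "z": 0, "spin": 0},
  {"x": 0, "y": 0, "z": 0, "spin": 0},
])

```text
time: 10.2
tcp_pos: [0.5569, -0.2813, 0.0662]
tcp_rot: [[-0.083, -0.997, 0.003], [-0.997, 0.083, -0.001], [0.001, -0.003, -1.0]]
contact_force: [3.1, 1.5, 6.3]
finger_gap: 0.667
```

```bash
python3 -c "
from blue import *;run('w7')"
```

```text
10.2 [ 0.5569 -0.2813  0.0662] [3.066  1.5275 6.2795] 0.6672672049325677
top in deck frame: pct0.5/99.5 [ -30.4591 -114.7535   47.3053] [26.0509 -1.6208 50.2747] ((-2.412485122680664, -57.034034729003906), (58.1323127746582, 117.56285858154297), 0.017808495089411736)
```

servo_tool([
  {"x": 0, "y": -0.0015, "z": 0, "spin": 0},
  {"x": 0, "y": -0.0015, "z": 0, "spin": 0},
  {"x": 0, "y": 0, "z": 0, "spin": 0},
])

```text
time: 10.62
tcp_pos: [0.5571, -0.2813, 0.0663]
tcp_rot: [[-0.084, -0.996, -0.003], [-0.996, 0.084, -0.001], [0.001, 0.003, -1.0]]
contact_force: [-6.0, 2.9, 13.1]
finger_gap: 0.666
```

```bash
python3 -c "
from blue import *;run('w8')"
```

```text
10.625 [ 0.5571 -0.2813  0.0663] [-6.0173  2.8983 13.1138] 0.6661448285103817
top in deck frame: pct0.5/99.5 [ -30.1573 -114.7354   47.2965] [26.3673 -1.5562 50.3696] ((-2.0328197479248047, -57.009578704833984), (116.77943420410156, 57.88911819458008), 89.86844635009766)
```

servo_tool([
  {"x": 0, "y": 0, "z": -0.0025, "spin": 0},
  {"x": 0, "y": -0.0003, "z": 0, "spin": 0},
  {"x": 0, "y": 0, "z": 0, "spin": 0},
])

```text
time: 11.05
tcp_pos: [0.5581, -0.2815, 0.067]
tcp_rot: [[-0.084, -0.996, -0.002], [-0.996, 0.084, -0.001], [0.001, 0.002, -1.0]]
contact_force: [-3.7, -2.4, 0.4]
finger_gap: 0.666
```

```bash
python3 -c "
from blue import *;run('w9')"
```

```text
11.05 [ 0.5581 -0.2815  0.067 ] [-3.7266 -2.379   0.4485] 0.6663383393248035
top in deck frame: pct0.5/99.5 [ -29.2407 -115.1908   47.3581] [27.3056 -2.063  50.9341] ((-1.1994056701660156, -57.081722259521484), (117.6203842163086, 58.15525436401367), 89.98053741455078)
```

servo_tool([
  {"x": 0, "y": 0, "z": 0, "spin": 0},
  {"x": 0, "y": 0, "z": 0, "spin": 0},
  {"x": 0, "y": 0, "z": 0, "spin": 0},
  {"x": 0, "y": 0, "z": -0.01, "spin": 0},
  {"x": 0, "y": 0, "z": -0.03, "spin": 0},
  {"x": 0, "y": 0, "z": -0.05, "spin": 0},
  {"x": 0, "y": 0, "z": -0.05, "spin": 0},
  {"x": 0, "y": 0, "z": 0, "spin": 0},
], grip=0)

```text
time: 12.1
tcp_pos: [0.5611, -0.282, 0.2136]
tcp_rot: [[-0.083, -0.997, 0.008], [-0.997, 0.083, -0.004], [0.003, -0.009, -1.0]]
contact_force: [0.7, 0.1, -0.4]
finger_gap: 1.001
```

```bash
python3 -c "
from blue import *;run('w10')"
```

```text
12.1 [ 0.5611 -0.282   0.2136] [ 0.6727  0.0774 -0.4122] 1.0013149300434392
top in deck frame: pct0.5/99.5 [ -29.1212 -114.6252   47.4235] [27.6109 -0.7328 50.6862] ((-0.9839363098144531, -57.28793716430664), (115.88174438476562, 57.99460983276367), 89.86457061767578)
```

View pics/w10.png

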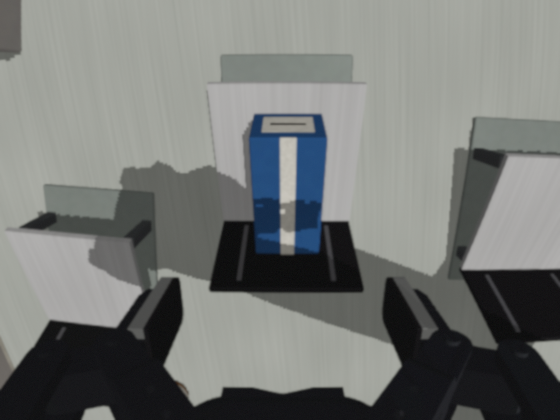

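Blue is flat, square (0.1°), about 1 mm off the centre line, and its top's inner edge is flush with the black backstop at (287,255). Now the white carton.

servo_tool([
  {"x": -0.0595, "y": 0.002, "z": -0.004, "spin": 0},
  {"x": -0.0595, "y": 0.002, "z": -0.004, "spin": 0},
  {"x": -0.0595, "y": 0.002, "z": -0.004, "spin": 0},
  {"x": -0.0595, "y": 0.002, "z": -0.004, "spin": 0},
  {"x": -0.0595, "y": 0.002, "z": -0.004, "spin": 0},
  {"x": -0.0595, "y": 0.002, "z": -0.004, "spin": 0},
  {"x": -0.0595, "y": 0.002, "z": -0.004, "spin": 0},
  {"x": -0.0595, "y": 0.002, "z": -0.004, "spin": 0},
  {"x": -0.0595, "y": 0.002, "z": -0.004, "spin": 0.11},
  {"x": 0, "y": 0, "z": 0, "spin": 0.116},
  {"x": 0, "y": 0, "z": 0, "spin": 0.116},
  {"x": 0, "y": 0, "z": 0, "spin": 0.116},
])

```text
time: 13.65
tcp_pos: [0.5851, 0.2543, 0.2421]
tcp_rot: [[-0.723, -0.691, -0.002], [-0.691, 0.723, -0.001], [0.002, 0.001, -1.0]]
contact_force: [-0.3, 0.0, 0.7]
finger_gap: 0.999
```

servo_tool([
  {"x": 0, "y": 0, "z": 0, "spin": 0.116},
  {"x": 0, "y": 0, "z": 0, "spin": 0.116},
  {"x": 0, "y": 0, "z": 0, "spin": 0.116},
  {"x": 0, "y": 0, "z": 0, "spin": 0.116},
  {"x": 0, "y": 0, "z": 0, "spin": 0},
])

```text
time: 14.28
tcp_pos: [0.5852, 0.2539, 0.2424]
tcp_rot: [[-0.999, -0.041, -0.002], [-0.041, 0.999, -0.001], [0.002, -0.001, -1.0]]
contact_force: [0.4, 1.2, 1.1]
finger_gap: 0.999
```

Run:
```python
from h import *
np.set_printoptions(precision=4,suppress=True)
s=ctrl.state();print(s['tcp_pos'],s['tcp_rot'][:,1],np.degrees(np.arctan2(s['tcp_rot'][1,1],s['tcp_rot'][0,1])))
p,im,d,X=shot('w11')
A=X.reshape(-1,3);I=im.reshape(-1,3).astype(int)
m=(A[:,2]>.095)&(A[:,2]<.112)&(abs(A[:,0]-.587)<.06)&(abs(A[:,1]-.253)<.06)
print(m.sum(),rect(A[m]),np.median(A[m][:,2]))
m=(A[:,2]>.034)&(A[:,2]<.044)&(abs(A[:,0]-.587)<.08)&(abs(A[:,1]-.253)<.08);print('bin',rect(A[m]))
```

```text
[0.5852 0.2539 0.2424] [-0.0413  0.9991 -0.0006] 92.3686964638756
3214 ((585.2628173828125, 251.14175415039062), (46.432769775390625, 53.527286529541016), 0.5025805234909058) 0.10304960452361853
bin ((587.2418212890625, 254.7025146484375), (81.1034927368164, 90.3930892944336), 1.662363886833191)
```

View pics/w11.png

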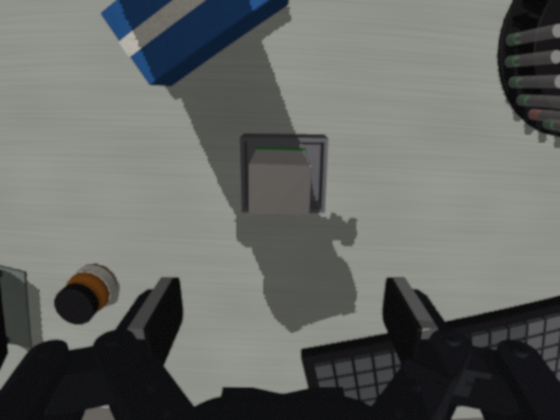

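The white carton's top is at (280,185) in the wrist view, centred at (0.5853, 0.2511) with yaw 0.5°. The label faces +x, as shown in the scene crop. I'll grip it across its 54 mm sides, above the bin walls.

servo_tool([
  {"x": 0, "y": -0.0028, "z": 0.04, "spin": 0.021},
  {"x": 0, "y": 0, "z": 0.05, "spin": 0},
  {"x": 0, "y": 0, "z": 0.045, "spin": 0},
  {"x": 0, "y": 0, "z": 0.025, "spin": 0},
  {"x": 0, "y": 0, "z": 0.012, "spin": 0},
  {"x": 0, "y": 0, "z": 0, "spin": 0},
])

```text
time: 15.08
tcp_pos: [0.5854, 0.2511, 0.0712]
tcp_rot: [[-1.0, -0.008, -0.001], [-0.008, 1.0, -0.0], [0.001, -0.0, -1.0]]
contact_force: [0.3, -0.1, 0.1]
finger_gap: 1.001
```

servo_tool([
  {"x": 0, "y": 0, "z": 0, "spin": 0},
  {"x": 0, "y": 0, "z": 0, "spin": 0},
  {"x": 0, "y": 0, "z": 0, "spin": 0},
  {"x": 0, "y": 0, "z": 0, "spin": 0},
  {"x": 0, "y": 0, "z": 0, "spin": 0},
], grip=1, squeeze=20)

```text
time: 15.7
tcp_pos: [0.5866, 0.2515, 0.0732]
tcp_rot: [[-1.0, -0.006, 0.002], [-0.006, 1.0, 0.001], [-0.002, 0.001, -1.0]]
contact_force: [-0.3, -0.9, 5.6]
finger_gap: 0.632
```

servo_tool([
  {"x": 0, "y": 0, "z": -0.03, "spin": 0},
  {"x": 0, "y": 0, "z": -0.045, "spin": 0},
  {"x": 0, "y": 0, "z": -0.025, "spin": 0},
  {"x": -0.0072, "y": -0.0542, "z": 0, "spin": 0},
  {"x": -0.0072, "y": -0.0542, "z": 0, "spin": 0},
  {"x": -0.0072, "y": -0.0542, "z": 0, "spin": 0},
  {"x": -0.0072, "y": -0.0542, "z": 0, "spin": 0},
  {"x": -0.0072, "y": -0.0542, "z": 0, "spin": 0},
  {"x": 0, "y": 0, "z": 0.04, "spin": 0},
  {"x": 0, "y": 0, "z": 0.04, "spin": 0},
  {"x": 0, "y": 0, "z": 0.016, "spin": 0},
  {"x": 0, "y": 0, "z": 0, "spin": 0},
])

```text
time: 17.2
tcp_pos: [0.6227, -0.0193, 0.0748]
tcp_rot: [[-1.0, -0.007, -0.003], [-0.007, 1.0, 0.0], [0.003, 0.0, -1.0]]
contact_force: [0.2, -0.5, -2.1]
finger_gap: 0.622
```

Run:
```python
from h import *
s=ctrl.state();print(s['tcp_pos'],s['contact_force'],s['finger_gap'])
p,im,d,X=shot('w12');p,im,d,X=shot('s12','side')
p,im2,d,X=shot('c12','scene')
save('m12',np.hstack([cv2.resize(im[150:290,180:380],None,fx=2,fy=2),cv2.resize(im2[130:270,200:400],None,fx=2,fy=2)]))
```

```text
[ 0.62267639 -0.01929944  0.07476565] [ 0.24600748 -0.50966527 -2.09624131] 0.6224785884721546
```

View pics/m12.png

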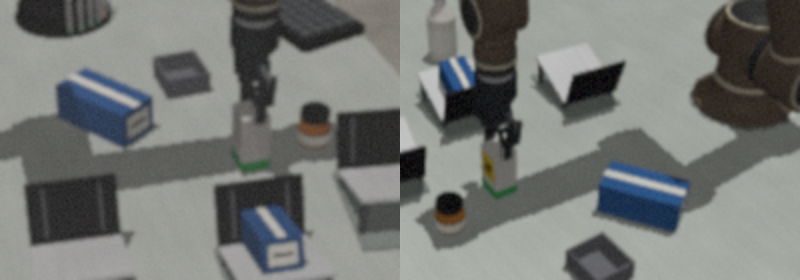

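View pics/w12.png

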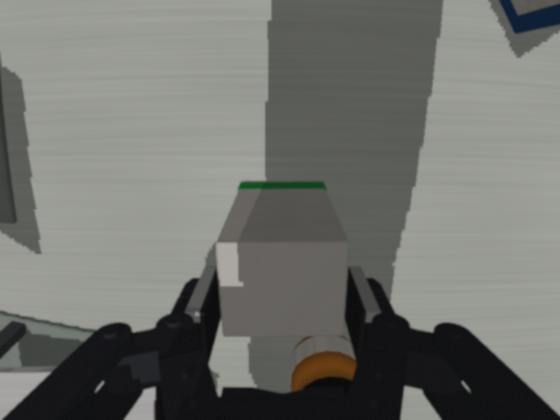

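The white carton is upright in the hand, just above the bench: green end down at (248,165) in the side half, yellow label towards +x. I'll set it down and roll it over its -x lower edge so the label turns up.

servo_tool([
  {"x": 0, "y": 0, "z": 0.004, "spin": 0},
  {"x": 0, "y": 0, "z": 0.0035, "spin": 0},
  {"x": 0.0108, "y": 0, "z": -0.0016, "spin": 0},
  {"x": 0.0107, "y": 0, "z": -0.0016, "spin": 0},
  {"x": 0.0108, "y": 0, "z": 0.0012, "spin": 0},
  {"x": 0.0108, "y": 0, "z": 0.0012, "spin": 0},
  {"x": 0.0101, "y": 0, "z": 0.004, "spin": 0},
  {"x": 0.0101, "y": 0, "z": 0.004, "spin": 0},
  {"x": 0, "y": 0, "z": 0, "spin": 0},
])

```text
time: 18.48
tcp_pos: [0.5672, -0.0202, 0.0688]
tcp_rot: [[-1.0, -0.006, 0.019], [-0.006, 1.0, -0.001], [-0.019, -0.001, -1.0]]
contact_force: [5.3, 0.2, 27.0]
finger_gap: 0.621
```

Run:
```python
from h import *
s=ctrl.state();print(s['tcp_pos'],s['contact_force'],s['finger_gap'])
p,im,d,X=shot('w13');p,im3,d,X=shot('s13','side')
save('m13',np.hstack([im,cv2.resize(im3[190:330,230:310],(240,420))]))
```

```text
[ 0.56724079 -0.02019801  0.06880786] [ 5.27893266  0.23447771 27.04420628] 0.6207343021203129
```

View pics/m13.png

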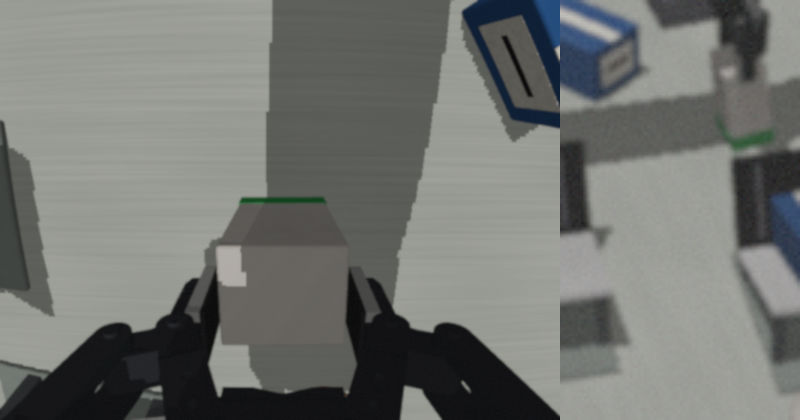

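The bench is too slippery: the carton slid with little tilt (side crop at (745,110)), because its edge wasn't yet past the pivot. I'll use the fixed bin's outer wall instead. Pushing the lower end against the wall will swing the carton in the grip, and then I'll finish on the bench.

servo_tool([
  {"x": 0, "y": 0, "z": -0.03, "spin": 0},
  {"x": 0, "y": 0, "z": -0.05, "spin": 0},
  {"x": 0, "y": 0, "z": -0.04, "spin": 0},
  {"x": -0.02, "y": 0.055, "z": 0, "spin": 0},
  {"x": -0.02, "y": 0.055, "z": 0, "spin": 0},
  {"x": -0.02, "y": 0.055, "z": 0, "spin": 0},
  {"x": -0.02, "y": 0.055, "z": 0, "spin": 0},
  {"x": -0.02, "y": 0.055, "z": 0, "spin": 0},
  {"x": 0, "y": 0, "z": 0, "spin": 0},
])

```text
time: 19.7
tcp_pos: [0.6582, 0.2596, 0.1783]
tcp_rot: [[-1.0, -0.011, -0.003], [-0.011, 1.0, -0.0], [0.003, -0.0, -1.0]]
contact_force: [-0.7, 0.1, -3.6]
finger_gap: 0.626
```

Run:
```python
from h import *
np.set_printoptions(precision=4,suppress=True)
s=ctrl.state();print(s['tcp_pos'],s['contact_force'],s['finger_gap'],s['q'])
p,im,d,X=shot('w14');p,im3,d,X=shot('s14','scene')
save('m14',np.hstack([im,cv2.resize(im3[190:330,240:320],(240,420))]))
```

```text
[0.6582 0.2596 0.1783] [-0.672   0.0847 -3.5527] 0.6263738892398204 [21.5039 28.2263 21.6634 83.5819  0.0432 20.8658]
```

View pics/m14.png

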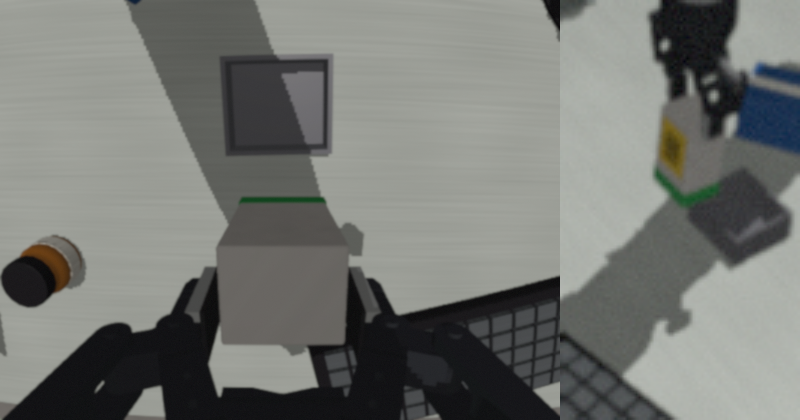

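servo_tool([
  {"x": 0, "y": -0.003, "z": 0.045, "spin": 0},
  {"x": 0, "y": 0, "z": 0.042, "spin": 0},
  {"x": 0.006, "y": 0, "z": 0, "spin": 0},
  {"x": 0.006, "y": 0, "z": 0, "spin": 0},
  {"x": 0.006, "y": 0, "z": 0, "spin": 0},
  {"x": 0.006, "y": 0, "z": 0, "spin": 0},
  {"x": 0.006, "y": 0, "z": 0, "spin": 0},
  {"x": 0, "y": 0, "z": 0, "spin": 0},
])

```text
time: 20.8
tcp_pos: [0.6288, 0.2529, 0.0951]
tcp_rot: [[-1.0, -0.007, 0.002], [-0.007, 1.0, 0.001], [-0.002, 0.001, -1.0]]
contact_force: [3.1, 1.3, -0.4]
finger_gap: 0.624
```

Run:
```python
from h import *
np.set_printoptions(precision=4,suppress=True)
s=ctrl.state();print(s['tcp_pos'],s['contact_force'],s['finger_gap'])
p,im,d,X=shot('w15');p,im3,d,X=shot('s15','scene')
save('m15',np.hstack([im,cv2.resize(im3[190:330,240:320],(240,420))]))
```

```text
[0.6288 0.2529 0.0951] [ 3.0573  1.2793 -0.3892] 0.6243190572646065
```

View pics/m15.png

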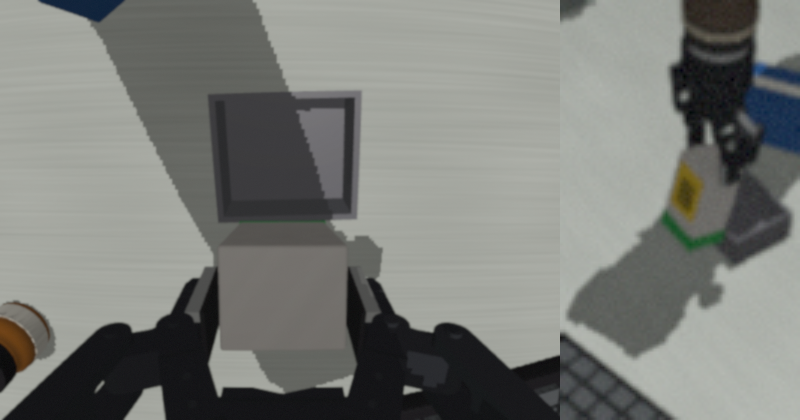

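Only 3 N of force, and the carton is tilting: the bottom is held at the wall and the label is turning up. I'll keep pushing.

servo_tool([
  {"x": 0.008, "y": 0, "z": 0, "spin": 0},
  {"x": 0.008, "y": 0, "z": 0, "spin": 0},
  {"x": 0.008, "y": 0, "z": 0, "spin": 0},
  {"x": 0.008, "y": 0, "z": 0, "spin": 0},
  {"x": 0.008, "y": 0, "z": 0, "spin": 0},
  {"x": 0, "y": 0, "z": 0, "spin": 0},
])

```text
time: 21.65
tcp_pos: [0.5875, 0.2522, 0.0944]
tcp_rot: [[-1.0, -0.007, -0.001], [-0.007, 1.0, -0.0], [0.001, -0.0, -1.0]]
contact_force: [1.0, -0.4, -0.7]
finger_gap: 0.622
```

Run:
```python
from h import *
np.set_printoptions(precision=4,suppress=True)
s=ctrl.state();print(s['tcp_pos'],s['contact_force'],s['finger_gap'])
p,im,d,X=shot('w16');p,im3,d,X=shot('s16','scene')
save('m16',np.hstack([im,cv2.resize(im3[190:330,240:320],(240,420))]))
```

```text
[0.5875 0.2522 0.0944] [ 0.971  -0.4199 -0.6903] 0.6224467311966044
```

View pics/m16.png

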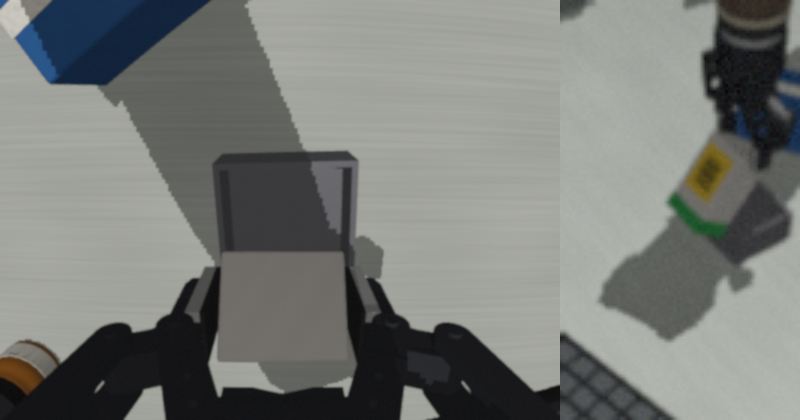

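servo_tool([
  {"x": 0, "y": 0, "z": -0.02, "spin": 0},
  {"x": 0, "y": 0, "z": -0.04, "spin": 0},
  {"x": 0.006, "y": -0.0544, "z": 0, "spin": 0},
  {"x": 0.006, "y": -0.0544, "z": 0, "spin": 0},
  {"x": 0.006, "y": -0.0544, "z": 0, "spin": 0},
  {"x": 0.006, "y": -0.0544, "z": 0, "spin": 0},
  {"x": 0.005, "y": -0.0544, "z": 0, "spin": 0},
  {"x": 0, "y": 0, "z": 0.05, "spin": 0},
  {"x": 0, "y": 0, "z": 0.035, "spin": 0},
  {"x": 0, "y": 0, "z": 0, "spin": 0},
])

```text
time: 23.0
tcp_pos: [0.5581, -0.0199, 0.0658]
tcp_rot: [[-1.0, -0.006, -0.008], [-0.006, 1.0, 0.001], [0.008, 0.001, -1.0]]
contact_force: [-1.2, -0.1, -2.2]
finger_gap: 0.623
```

servo_tool([
  {"x": 0.004, "y": 0, "z": 0.006, "spin": 0},
  {"x": 0.004, "y": 0, "z": 0.006, "spin": 0},
  {"x": 0.004, "y": 0, "z": 0.006, "spin": 0},
  {"x": 0.003, "y": 0, "z": 0.006, "spin": 0},
  {"x": 0, "y": 0, "z": 0, "spin": 0},
])

```text
time: 23.62
tcp_pos: [0.5462, -0.0197, 0.0501]
tcp_rot: [[-1.0, -0.007, 0.004], [-0.007, 1.0, 0.0], [-0.004, 0.0, -1.0]]
contact_force: [-13.9, 0.2, 25.5]
finger_gap: 0.624
```

Run:
```python
from h import *
np.set_printoptions(precision=4,suppress=True)
s=ctrl.state();print(s['tcp_pos'],s['contact_force'],s['finger_gap'])
p,im,d,X=shot('w17');p,im3,d,X=shot('s17','side')
save('m17',np.hstack([im,cv2.resize(im3[170:310,230:310],(240,420))]))
```

```text
[ 0.5462 -0.0197  0.0501] [-13.8797   0.2276  25.4532] 0.6237001519069432
```

View pics/m17.png

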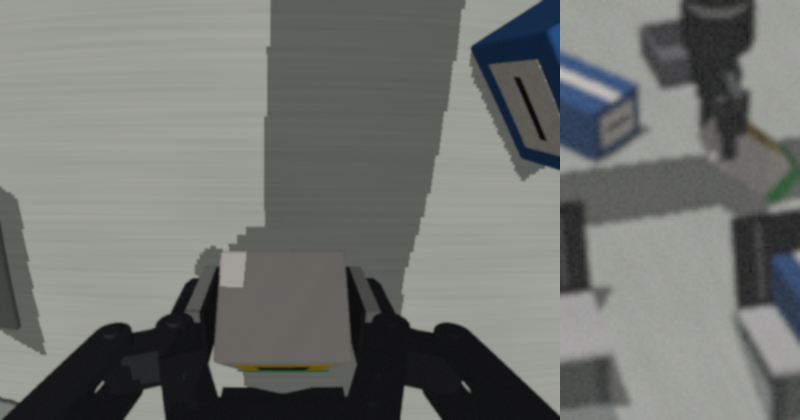

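servo_tool([
  {"x": 0.01, "y": 0, "z": 0.001, "spin": 0},
  {"x": 0.007, "y": 0, "z": 0.004, "spin": 0},
  {"x": 0.006, "y": 0, "z": 0.005, "spin": 0},
  {"x": 0.004, "y": 0, "z": 0.006, "spin": 0},
  {"x": 0, "y": 0, "z": 0, "spin": 0},
])

```text
time: 24.35
tcp_pos: [0.5172, -0.0201, 0.0286]
tcp_rot: [[-1.0, -0.007, -0.003], [-0.007, 1.0, 0.0], [0.003, 0.0, -1.0]]
contact_force: [-5.6, 0.9, 6.9]
finger_gap: 0.625
```

Run:
```python
from h import *
np.set_printoptions(precision=4,suppress=True)
s=ctrl.state();print(s['tcp_pos'],s['contact_force'],s['finger_gap'])
p,im,d,X=shot('w18');p,im3,d,X=shot('s18','side')
save('m18',np.hstack([im,cv2.resize(im3[170:310,230:310],(240,420))]))
```

```text
[ 0.5172 -0.0201  0.0286] [-5.6032  0.9418  6.9467] 0.6247151328450932
```

View pics/m18.png

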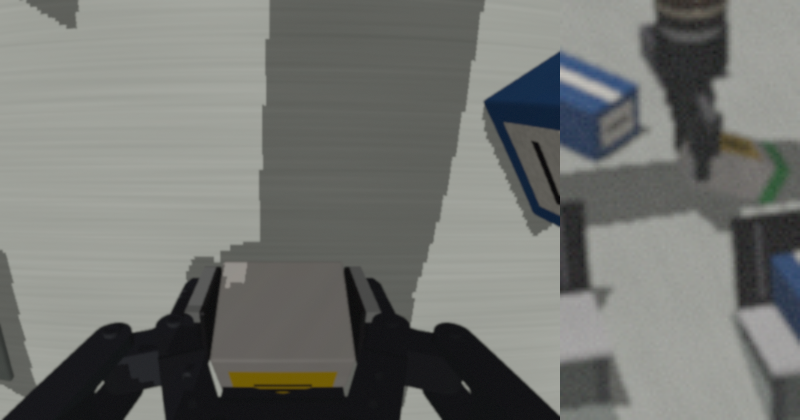

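servo_tool([
  {"x": 0.004, "y": 0, "z": 0.005, "spin": 0},
  {"x": 0.002, "y": 0, "z": 0.005, "spin": 0},
  {"x": 0.001, "y": 0, "z": 0.004, "spin": 0},
  {"x": 0, "y": 0, "z": 0, "spin": 0},
])

```text
time: 24.95
tcp_pos: [0.5098, -0.0202, 0.0144]
tcp_rot: [[-1.0, -0.006, -0.004], [-0.006, 1.0, -0.0], [0.004, 0.0, -1.0]]
contact_force: [-5.8, -0.5, 6.3]
finger_gap: 0.626
```

Run:
```python
from h import *
np.set_printoptions(precision=4,suppress=True)
s=ctrl.state();print(s['tcp_pos'],s['contact_force'],s['finger_gap'])
p,im,d,X=shot('w19');p,im3,d,X=shot('s19','side')
save('m19',np.hstack([im,cv2.resize(im3[170:310,230:310],(240,420))]))
```

```text
[ 0.5098 -0.0202  0.0144] [-5.8011 -0.5369  6.3369] 0.6257508557793213
```

View pics/m19.png

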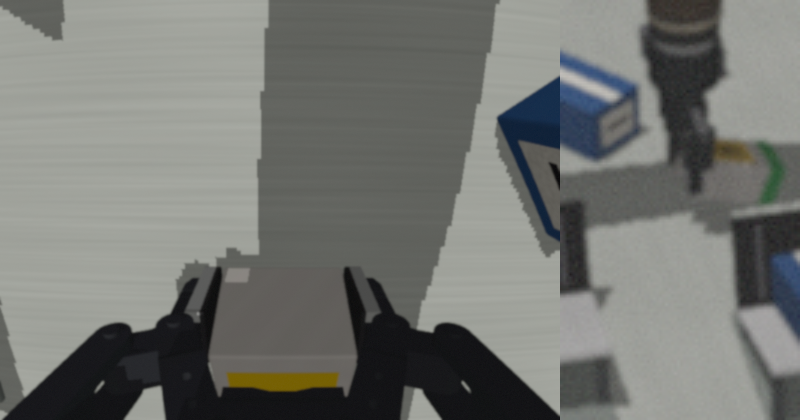

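Nearly flat now. I'll let go and rise to look at it.

servo_tool([
  {"x": 0, "y": 0, "z": 0, "spin": 0},
  {"x": 0, "y": 0, "z": 0, "spin": 0},
  {"x": 0, "y": 0, "z": 0, "spin": 0},
  {"x": 0, "y": 0, "z": -0.03, "spin": 0},
  {"x": 0, "y": 0, "z": -0.05, "spin": 0},
  {"x": 0, "y": 0, "z": -0.055, "spin": 0},
  {"x": -0.03, "y": 0, "z": -0.05, "spin": 0},
  {"x": 0, "y": 0, "z": 0, "spin": 0},
], grip=0)

```text
time: 26.05
tcp_pos: [0.546, -0.0202, 0.2043]
tcp_rot: [[-1.0, -0.006, 0.008], [-0.006, 1.0, -0.0], [-0.008, -0.0, -1.0]]
contact_force: [0.2, -0.3, 0.9]
finger_gap: 1.001
```

Run:
```python
from h import *
np.set_printoptions(precision=4,suppress=True)
s=ctrl.state();print(s['tcp_pos'],s['contact_force'],s['finger_gap'],s['tcp_rot'][:,1])
p,im,d,X=shot('w20')
A=X.reshape(-1,3)
m=(A[:,2]>.039)&(A[:,2]<.052)&(abs(A[:,0]-.545)<.09)&(abs(A[:,1]+.02)<.045)
print(m.sum(),rect(A[m]),np.median(A[m][:,2]))
c=A[m].mean(0);v=np.linalg.svd(A[m]-c,full_matrices=False)[2][2];print(v)
```

```text
[ 0.546  -0.0202  0.2043] [ 0.1592 -0.3414  0.9001] 1.0005287173607118 [-0.0064  1.     -0.0004]
6146 ((548.9578857421875, -19.97861671447754), (100.75489044189453, 54.38716506958008), 0.5507235527038574) 0.045341813913071335
[-0.0043  0.0001  1.    ]
```

View pics/w20.png

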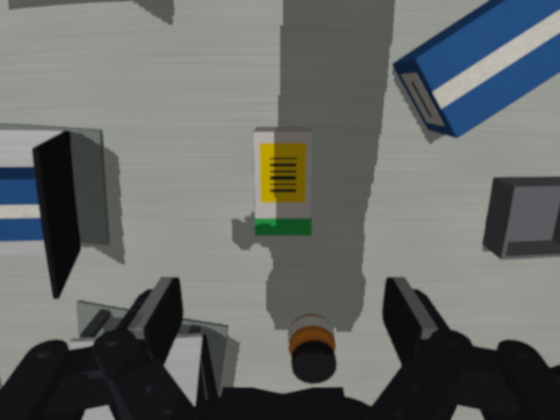

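It's lying flat with the yellow label up at (283,172) and the green end at (283,227) pointing +x, centred at (0.549, -0.020) with yaw 0.5°. I'll take it again by its sides.

servo_tool([
  {"x": -0.004, "y": 0, "z": 0.05, "spin": 0},
  {"x": 0, "y": 0, "z": 0.05, "spin": 0},
  {"x": 0, "y": 0, "z": 0.02, "spin": 0},
  {"x": 0, "y": 0, "z": 0, "spin": 0},
  {"x": 0, "y": 0, "z": 0, "spin": 0},
])

```text
time: 26.72
tcp_pos: [0.5462, -0.0201, 0.0803]
tcp_rot: [[-1.0, -0.006, 0.0], [-0.006, 1.0, -0.0], [-0.0, -0.0, -1.0]]
contact_force: [0.8, -0.7, 0.9]
finger_gap: 0.996
```

servo_tool([
  {"x": -0.003, "y": 0, "z": 0.035, "spin": 0},
  {"x": 0, "y": 0, "z": 0.02, "spin": 0},
  {"x": 0, "y": 0, "z": 0.007, "spin": 0},
  {"x": 0, "y": 0, "z": 0, "spin": 0},
])

```text
time: 27.22
tcp_pos: [0.5496, -0.02, 0.0187]
tcp_rot: [[-1.0, -0.006, 0.001], [-0.006, 1.0, -0.0], [-0.001, -0.0, -1.0]]
contact_force: [0.2, -0.9, 1.8]
finger_gap: 0.996
```

servo_tool([
  {"x": 0, "y": 0, "z": 0, "spin": 0},
  {"x": 0, "y": 0, "z": 0, "spin": 0},
  {"x": 0, "y": 0, "z": 0, "spin": 0},
  {"x": 0, "y": 0, "z": 0, "spin": 0},
  {"x": 0, "y": 0, "z": 0, "spin": 0},
], grip=1, squeeze=20)

```text
time: 27.85
tcp_pos: [0.5499, -0.02, 0.0191]
tcp_rot: [[-1.0, -0.006, 0.002], [-0.006, 1.0, 0.0], [-0.002, 0.0, -1.0]]
contact_force: [-0.5, -0.4, 6.2]
finger_gap: 0.625
```

servo_tool([
  {"x": 0, "y": 0, "z": -0.03, "spin": 0},
  {"x": 0, "y": 0, "z": -0.055, "spin": 0},
  {"x": 0, "y": 0, "z": -0.055, "spin": 0},
  {"x": 0, "y": -0.03, "z": -0.05, "spin": 0},
  {"x": -0.002, "y": -0.055, "z": -0.01, "spin": 0},
  {"x": -0.002, "y": -0.055, "z": 0, "spin": 0},
  {"x": -0.002, "y": -0.055, "z": 0, "spin": 0},
  {"x": -0.0023, "y": -0.0565, "z": 0, "spin": 0.1},
  {"x": 0, "y": 0, "z": 0, "spin": 0.106},
  {"x": 0, "y": 0, "z": 0, "spin": 0.106},
  {"x": 0, "y": 0, "z": 0, "spin": 0.106},
  {"x": 0, "y": 0, "z": 0, "spin": 0.106},
])

```text
time: 29.35
tcp_pos: [0.5588, -0.2715, 0.2174]
tcp_rot: [[-0.68, 0.733, -0.001], [0.733, 0.68, 0.001], [0.001, -0.001, -1.0]]
contact_force: [0.1, 0.4, -2.6]
finger_gap: 0.622
```

servo_tool([
  {"x": 0, "y": 0, "z": 0, "spin": 0.106},
  {"x": 0, "y": 0, "z": 0, "spin": 0.106},
  {"x": 0, "y": 0, "z": 0, "spin": 0.106},
  {"x": 0, "y": 0, "z": 0, "spin": 0.106},
  {"x": 0, "y": 0, "z": 0, "spin": 0.109},
  {"x": 0, "y": 0, "z": 0, "spin": 0},
  {"x": 0, "y": 0, "z": 0, "spin": 0},
])

```text
time: 30.22
tcp_pos: [0.559, -0.2714, 0.2177]
tcp_rot: [[0.08, 0.997, -0.001], [0.997, -0.08, 0.0], [0.0, -0.001, -1.0]]
contact_force: [0.2, 1.7, -2.6]
finger_gap: 0.625
```

Run:
```python
from h import *
np.set_printoptions(precision=4,suppress=True)
s=ctrl.state();print(s['tcp_pos'],s['contact_force'],s['finger_gap'],np.degrees(np.arctan2(s['tcp_rot'][1,1],s['tcp_rot'][0,1])),s['q'])
p,im,d,X=shot('w21')
```

```text
[ 0.559  -0.2714  0.2177] [ 0.2419  1.7228 -2.6495] 0.6247330798434622 -4.605087683971417 [-25.8962  18.0216  11.7418  83.7544  -0.0031  68.7089]
```

View pics/w21.png

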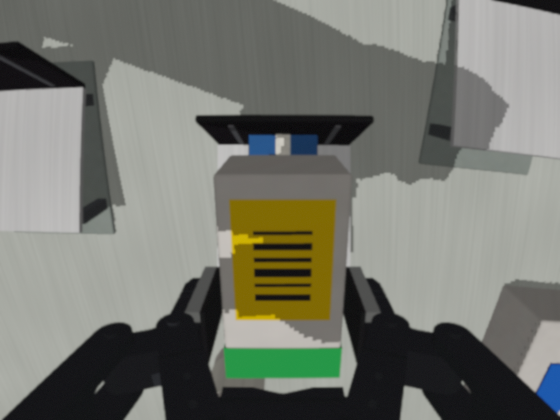

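The label is up at (283,260), the green end faces out at (283,362) and the plain end is towards the backstop at (285,125). I'll lower it.

servo_tool([
  {"x": 0, "y": 0, "z": 0.035, "spin": 0.002},
  {"x": 0, "y": 0, "z": 0.035, "spin": 0},
  {"x": 0, "y": 0, "z": 0.012, "spin": 0},
  {"x": 0, "y": 0, "z": 0.004, "spin": 0},
  {"x": 0, "y": 0, "z": 0.003, "spin": 0},
  {"x": 0, "y": 0, "z": 0.002, "spin": 0},
  {"x": 0, "y": 0, "z": 0, "spin": 0},
])

```text
time: 31.15
tcp_pos: [0.5598, -0.2715, 0.128]
tcp_rot: [[0.086, 0.996, 0.002], [0.996, -0.086, -0.0], [-0.0, 0.002, -1.0]]
contact_force: [1.3, 0.9, -0.5]
finger_gap: 0.624
```

servo_tool([
  {"x": 0.0015, "y": 0, "z": 0.003, "spin": 0},
  {"x": 0.0014, "y": 0, "z": 0.0028, "spin": 0},
  {"x": 0.0012, "y": 0, "z": 0.0028, "spin": 0},
  {"x": 0.0011, "y": 0, "z": 0.0029, "spin": 0},
  {"x": 0, "y": 0, "z": 0, "spin": 0},
])

```text
time: 31.78
tcp_pos: [0.5605, -0.2647, 0.1166]
tcp_rot: [[0.085, 0.996, 0.003], [0.996, -0.085, 0.002], [0.002, 0.002, -1.0]]
contact_force: [1.0, 7.0, 5.8]
finger_gap: 0.623
```

```bash
cat > white.py <<'E'
from h import *
np.set_printoptions(precision=4,suppress=True)
O=np.array([.563,-.239,.03]);n=np.array([.026,.3079,.9511]);x=np.array([.9965,-.0837,0]);y=np.cross(n,x)
def loc(A): return np.stack([(A-O)@x,(A-O)@y,(A-O)@n],-1)*1000
def run(nm,c='wrist'):
    s=ctrl.state();print(s['time'],s['tcp_pos'],s['contact_force'],s['finger_gap'])
    p,im,d,X=shot(nm,c)
    L=loc(X.reshape(-1,3));I=im.reshape(-1,3).astype(int)
    yel=(I[:,0]-I[:,2]>60)&(L[:,2]>70)&(L[:,2]<130)&(abs(L[:,0])<40)&(L[:,1]>-120)&(L[:,1]<10)
    Q=L[yel];cc=Q.mean(0);v=np.linalg.svd(Q-cc,full_matrices=False)[2][2];v=v*np.sign(v[2])
    print('label c',cc,'normal(deck)',v,'tilt err deg x,y',np.degrees(v[:2]),cv2.minAreaRect(Q[:,:2].astype(np.float32)))
    e=(L-cc)@v
    T=L[(abs(e)<1.5)&(abs(L[:,0])<33)&(L[:,1]>-115)&(L[:,1]<8)]
    print('top face',len(T),np.percentile(T,[.3,99.7],axis=0).tolist(),cv2.minAreaRect(T[:,:2].astype(np.float32)))
    b=(I[:,2]-I[:,0]>30)&(abs(L[:,0])<40)&(L[:,1]>-125)&(L[:,1]<5)&(abs(L[:,2]-50)<2.5)
    if b.sum()>50: print('blue top',b.sum(),np.percentile(L[b],[.5,99.5],axis=0).tolist())
E
python3 -c "
from white import *;run('w22')"
```

```text
31.775 [ 0.5605 -0.2647  0.1166] [1.0428 7.0068 5.8076] 0.6230291032626695
label c [ -0.1994 -43.7916 101.7341] normal(deck) [-0.0003 -0.1067  0.9943] tilt err deg x,y [-0.0196 -6.1154] ((-0.25182151794433594, -45.29499053955078), (42.087486267089844, 55.8719596862793), 0.0012338650412857533)
top face 26813 [[-27.304229127146492, -104.86969980539853, 94.55109586869773], [26.76185078724288, -7.7030086605927925, 105.98231791879971]] ((-0.0438690185546875, -57.04705047607422), (99.03353881835938, 65.34697723388672), 89.83358001708984)
blue top 68 [[-28.521588892075624, -0.3384919354435726, 47.63227455022516], [25.3535338709776, 0.5674470970183128, 50.51758129012874]]
```

View pics/w22.png

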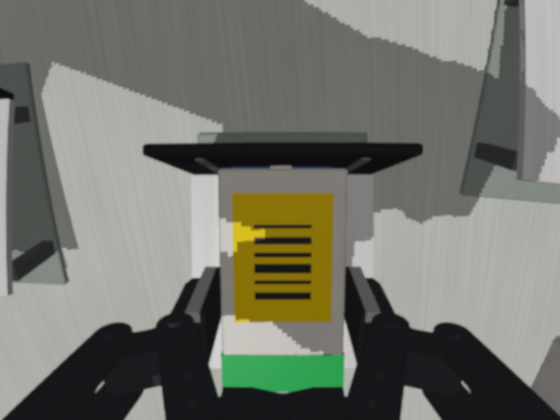

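The carton has rolled 12° of the 18° so far, and its lateral position is within 1 mm of the blue one. I'll continue the arc.

servo_tool([
  {"x": 0.0008, "y": 0, "z": 0.0029, "spin": 0},
  {"x": 0.0007, "y": 0, "z": 0.003, "spin": 0},
  {"x": 0.0003, "y": 0, "z": 0.003, "spin": 0},
  {"x": 0, "y": 0, "z": 0, "spin": 0},
])

```text
time: 32.33
tcp_pos: [0.5607, -0.2627, 0.1101]
tcp_rot: [[0.085, 0.996, 0.004], [0.996, -0.085, 0.002], [0.002, 0.004, -1.0]]
contact_force: [-3.3, 10.3, 18.3]
finger_gap: 0.623
```

```bash
python3 -c "
from white import *;run('w23')"
```

```text
32.325 [ 0.5607 -0.2627  0.1101] [-3.3135 10.2804 18.2863] 0.623394458754876
label c [ -0.2762 -39.1044  95.4541] normal(deck) [-0.0008 -0.0005  1.    ] tilt err deg x,y [-0.0443 -0.03  ] ((-0.19964599609375, -39.999671936035156), (55.944095611572266, 41.87855911254883), 89.89643096923828)
top face 27096 [[-27.373064287588736, -98.32498156911308, 93.98525708697562], [26.636265216202794, -2.401790654347944, 96.8827217631803]] ((-0.020198822021484375, -51.611751556396484), (99.10214233398438, 65.72856140136719), 89.48367309570312)
```

It's flat now, with 0.0° tilt error and a gap of about 2 mm. I'll slide it back to the backstop.

servo_tool([
  {"x": 0.002, "y": 0, "z": -0.002, "spin": 0},
  {"x": 0.002, "y": 0, "z": 0.0006, "spin": 0},
  {"x": 0.002, "y": 0, "z": 0.0006, "spin": 0},
  {"x": 0, "y": 0, "z": 0, "spin": 0},
])

```text
time: 32.88
tcp_pos: [0.5611, -0.2606, 0.1095]
tcp_rot: [[0.087, 0.996, 0.003], [0.996, -0.087, -0.005], [-0.005, 0.003, -1.0]]
contact_force: [-0.9, -3.6, 9.0]
finger_gap: 0.627
```

```bash
python3 -c "
from white import *;run('w24')"
```

```text
32.875 [ 0.5611 -0.2606  0.1095] [-0.9298 -3.5515  9.0369] 0.6265226001030979
label c [  0.0596 -36.8925  95.4548] normal(deck) [-0.0007  0.0002  1.    ] tilt err deg x,y [-0.0376  0.0095] ((0.020694732666015625, -37.60448455810547), (41.87446594238281, 55.969390869140625), 0.046881526708602905)
top face 27116 [[-27.187685973669787, -96.26470856277777, 93.99494280469098], [26.910750024942658, -0.09003084800730018, 96.8785647435904]] ((0.04248046875, -49.436649322509766), (99.10964965820312, 65.84827423095703), 89.73965454101562)
```

View pics/w24.png

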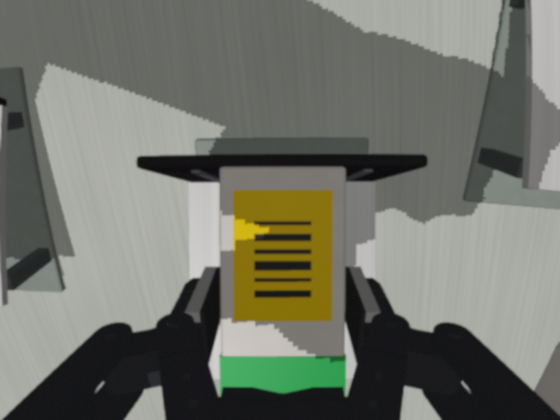

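servo_tool([
  {"x": 0.003, "y": 0, "z": 0, "spin": 0},
  {"x": 0, "y": 0, "z": 0, "spin": 0},
  {"x": 0, "y": 0, "z": 0, "spin": 0},
])

```text
time: 33.3
tcp_pos: [0.5612, -0.2606, 0.1095]
tcp_rot: [[0.088, 0.996, 0.002], [0.996, -0.088, -0.011], [-0.01, 0.003, -1.0]]
contact_force: [-2.1, -14.4, 7.5]
finger_gap: 0.622
```

```bash
python3 -c "
from white import *;run('w25')"
```

```text
33.3 [ 0.5612 -0.2606  0.1095] [ -2.1473 -14.4032   7.5149] 0.6220048839512787
label c [  0.1449 -36.7622  95.477 ] normal(deck) [0.0002 0.0009 1.    ] tilt err deg x,y [0.012  0.0511] ((0.04427146911621094, -37.700836181640625), (41.86445236206055, 56.360572814941406), 7.288187043741345e-05)
top face 27125 [[-26.97367899643859, -96.0512401391466, 94.01621022353622], [26.981965112049924, -0.14099341623617742, 96.91402617501224]] ((-0.15678977966308594, -48.656959533691406), (99.09846496582031, 65.87483978271484), 88.0606689453125)
```

It stayed put under 14 N, so it's seated. I'll relieve the push, let go and rise.

servo_tool([
  {"x": -0.002, "y": 0, "z": -0.001, "spin": 0},
  {"x": -0.001, "y": 0, "z": 0, "spin": 0},
  {"x": 0, "y": 0, "z": 0, "spin": 0},
])

```text
time: 33.72
tcp_pos: [0.5611, -0.2606, 0.1095]
tcp_rot: [[0.087, 0.996, 0.002], [0.996, -0.087, -0.004], [-0.004, 0.003, -1.0]]
contact_force: [0.7, -6.5, 5.2]
finger_gap: 0.618
```

servo_tool([
  {"x": 0, "y": 0, "z": 0, "spin": 0},
  {"x": 0, "y": 0, "z": 0, "spin": 0},
  {"x": 0, "y": 0, "z": 0, "spin": 0},
  {"x": 0, "y": 0, "z": -0.01, "spin": 0},
  {"x": 0, "y": 0, "z": -0.03, "spin": 0},
  {"x": 0, "y": 0, "z": -0.05, "spin": 0},
  {"x": 0, "y": 0, "z": -0.05, "spin": 0},
  {"x": 0, "y": 0, "z": 0, "spin": 0},
], grip=0)

```text
time: 34.72
tcp_pos: [0.5619, -0.2591, 0.254]
tcp_rot: [[0.086, 0.996, 0.008], [0.996, -0.086, -0.003], [-0.003, 0.008, -1.0]]
contact_force: [-0.5, -0.1, -0.2]
finger_gap: 0.999
```

Run:
```python
from white import *
run('w26')
p,im,d,X=shot('f_side','side');p,im2,d2,X2=shot('f_scene','scene')
save('f_m',np.hstack([cv2.resize(im[215:325,260:360],(400,440),interpolation=cv2.INTER_CUBIC),cv2.resize(im2[130:240,190:290],(400,440),interpolation=cv2.INTER_CUBIC)]))
```

```text
34.725 [ 0.5619 -0.2591  0.254 ] [-0.4617 -0.1205 -0.164 ] 0.9994825708357995
label c [ -0.0097 -37.5776  95.477 ] normal(deck) [-0.0007  0.0025  1.    ] tilt err deg x,y [-0.0391  0.1451] ((0.3666858673095703, -37.36491775512695), (55.38913345336914, 41.46397399902344), 89.68999481201172)
top face 7721 [[-26.405699575787985, -99.17748061908534, 93.98649516141232], [27.104876627919754, 0.06698809637907865, 96.92815713708303]] ((0.24621963500976562, -49.54851531982422), (99.63896942138672, 54.6320686340332), 89.71845245361328)
blue top 361 [[-28.81734440062569, -113.34721533820557, 47.71253354572669], [26.920149590220174, -106.15969619873913, 50.75012095141502]]
```

View pics/w26.png

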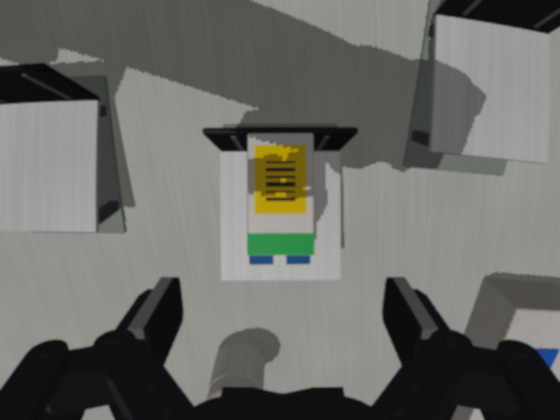

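View pics/f_m.png

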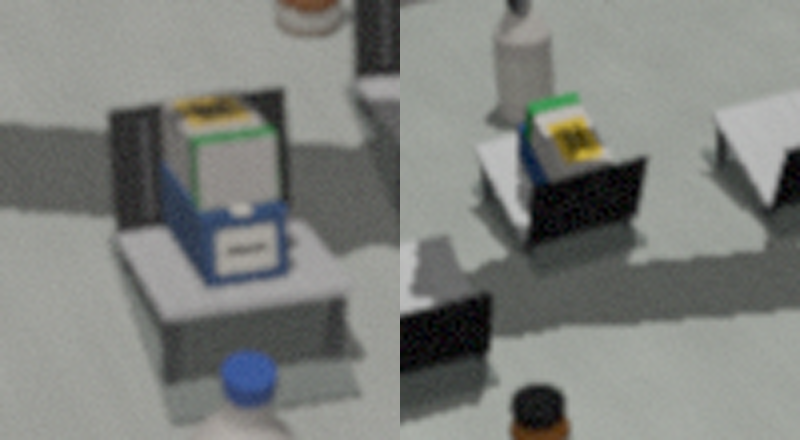

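The stack is square, flat, centred and against the backstop, and the gripper is clear of it. I'll sign off.

```bash
python3 -c "
from h import *
workorder.sign_off(); print(ctrl.state()['time'])"
```

```text
the job is handed in; nothing more can be done
the job is handed in; nothing more can be done
```

The cartons are stacked as asked on the rack farthest to the robot's right, and the job was handed in at about 35 s of the 61 s allowed.

**What I did**
- I pressed the smaller blue carton flat on the deck, slid it back to the backstop and let go.
- My first try at laying the white carton down on the bench failed because it slid instead of tipping. I tilted it by pushing its lower end against the bin's outer wall, using about 3 N, and finished laying it flat on the bench.
- With the label up I let it go, took it again by its sides, and set it on the blue one with the green end facing out.

**Last checks after letting go**
- **White:** its tilt is within 0.15° of the deck and its yaw within 0.3°. It is 0.2 mm off the rack's centre line, with its inner edge at the backstop.
- **Blue:** its tilt matched the deck to 0.05° and its yaw was within 0.2°. It is about 1 mm off centre and reached to within 1 mm of the backstop; after stacking only its outer lip could be seen.
- **Bystanders:** the bottle and jar look unmoved, and the arm was never near the carousel. I did not measure any of the three again.
- **Forces:** the highest force I read was about 29 N.

No check failed at the end.

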